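# Feed a notched test bar under the microscope with the push stick

## Task

Lay the full-size notched bar (the wider of the two on the white board), notch up, on the sill in front of the guide channel and let go of it. Then take the wooden push stick and feed the bar with it along the channel, under the spring roller, until you feel it come fully home on the stop screw, and hold it there for a moment with a light push of about 10 N on the stick, never more than 15 N. Fingers stay off the bar once it is in the channel and nothing touches the microscope; finish by laying the stick back on the rubber mat, with everything else left where it was.

Things in the scene. Friction and masses are not known exactly. Their poses are not given: they have to be found in the camera images.
- guide: specimen guide under the microscope: aluminium plate 70 x 237 mm, flat top 36 mm above the bench, with two steel rails 8 mm high and a 12 mm channel between. Origin on the bench below the lens axis; feed is along its +y. At x = 0: bare sill y -175 to -91 mm, rails flare from 28 to 12 mm wide at -91 to -72.5, roller at -17.5, tip of the stop screw between +21.5 and +33.5. A bar fully home has its centre at x = 0, y -6 to +6, z 41 mm
- guide_sill (a point): middle of the place on the sill to lay the bar (on the sill surface, 49.5 mm before the mouth); axes as the guide's
- guide_mouth (a point): centre of the channel floor at the start of the straight 12 mm channel; axes as the guide's
- stop: the end stop: a fixed steel bracket across the channel's far end (46 to 58 mm beyond the lens axis) with a brass stop screw through it along the channel, tip 10 mm across. The screw is locked; how far it sticks out differs each time and is NOT given: the tip that the bar must meet lies 21.5 to 33.5 mm beyond the lens axis and has to be felt for. Origin and axes as the guide's
- hold_down (a joint): lift of the spring hold-down in m: 0 = empty, its free-running steel roller (16 mm diameter) hangs 8.5 mm above the channel floor; a bar under it lifts it 1.5 mm. Spring 4 N plus 1 N per mm. It resists the entering bar for the first few mm (peak 5 to 9 N), then the bar drags with 3 to 5 N all the way to the stop
- microscope: white video microscope, not to be touched: base 150 mm wide, 20 mm thick under the guide, round post 155 mm beyond the lens axis (guide's +y), arm and vertical tube over the lens axis up to 0.34 m; the lens ends 78 mm above the bench, 32 mm above a fed bar. Origin and axes as the guide's
- bar_center (a point): the full-size notched steel test bar, 55 mm long (its x axis) x 10 mm wide x 10 mm high, 43 g nominal, 2 mm notch across the middle of its upper face; this point is its centre, 5 mm above what it lies on. Either end may go first. It starts on the white board (6 mm thick)
- bar: the same bar; origin at the centre of its underside, x along its length, z up through the notched face
- stick_grip (a point): centre of the handle of the wooden push stick: handle 70 mm long, 14 mm wide, 28 mm high, half-way up (14 mm above the underside); x axis points along the stick towards its blade
- stick_tip (a point): centre of the flat front end of the push stick's blade, 135 mm ahead of the handle's centre, 3.5 mm above the stick's underside; blade 8 mm wide, 7 mm high, and stands 100 mm out of the handle; handle and blade have one level underside
- stick: the same push stick, 170 mm long, about 35 g, lying on the mat at the start; origin at the middle of its underside, x towards the blade
- mat: black rubber bench mat, 290 mm (x) by 190 mm (y), 3 mm thick, fixed; origin under its centre
- board: white board 90 mm (x) by 155 mm (y), 6 mm thick, fixed, on which the two bars lie end to end; origin under its centre
- thin_bar_center (a point): the half-size bar: same steel and length but only 5 mm wide (55 x 5 x 10 mm), also notched, on the white board; this point is its centre. Not the one wanted
- screwdriver_grip (a point): small screwdriver, 130 mm, lying at the -y side of the mat; this point is on its handle
- puck_a: black resin-mounted specimen disc, 30 mm across, 18 mm high, on the bench; origin under its centre
- puck_b: amber resin-mounted specimen disc, 30 mm across, 18 mm high, on the bench; origin under its centre
- bottle: closed white bottle, 44 mm across, 85 mm high; origin under its centre
- dish: shallow glass dish, 90 mm across, 16 mm high; origin under its centre
- lens_cap: black lens cap, 40 mm across, 12 mm high, on the bench; origin under its centre
Mind the look-alikes: they are no part of the job. What is shaped like the bar but blue is not meant.

How it is judged (in metres and radians):
On the way, in this order (a step that is already met when the one before it is completed fails the run):
1. the full-size bar lies on the sill in front of the channel, notch up, lined up with it and let go (x of bar_center in the frame of guide between -0.009 and 0.009 m and y of bar_center in the frame of guide between -0.16 and -0.07 m and z of bar_center in the frame of guide between 0.038 and 0.045 m and angle between the x axis of bar and the y axis of guide, either way round below 0.35 rad and angle between bar's own z axis and vertical below 0.1 rad and contact force between the fingers and bar below 0.05 N), for 0.2 s.
2. the stick is pushing the bar in the channel, up to or under the roller (x of bar_center in the frame of guide between -0.004 and 0.004 m and y of bar_center in the frame of guide between -0.055 and -0.01 m and contact force between stick and bar above 0.5 N), for 0.05 s.
3. the stick presses the bar lightly (more than 2 N at the stop) against the tip of the stop screw (y of bar_center in the frame of guide between -0.0085 and 0.0085 m and contact force between bar and stop above 2 N and contact force between stick and bar above 2 N), for 0.2 s.
At the end, for the whole second after the job is handed in: The bar is home in the channel: front end within 1.5 mm of the tip of the stop screw, centred within 2.5 mm, flat (0.06 rad), notch up, in line with the channel (0.07 rad). The push stick lies wholly on the rubber mat, low and at rest (x of bar_center in the frame of guide between -0.0025 and 0.0025 m and y of bar_center in the frame of guide between -0.0085 and 0.0085 m and distance between stop_screw_c0 and bar_c0 below 0.035 m and z of bar_center in the frame of guide between 0.038 and 0.044 m and angle between bar's own z axis and vertical below 0.06 rad and angle between the x axis of bar and the y axis of guide, either way round below 0.07 rad and x of stick_grip in the frame of mat between -0.145 and 0.145 m and y of stick_grip in the frame of mat between -0.095 and 0.095 m and x of stick_tip in the frame of mat between -0.145 and 0.145 m and y of stick_tip in the frame of mat between -0.095 and 0.095 m and z of stick_grip in the frame of mat below 0.022 m and z of stick_tip in the frame of mat below 0.015 m and linear speed of each of bar, stick below 0.01 m/s); the robot touches nothing.
It fails at once if the stick presses the bar, or the bar the stop, with more than 15 N (contact force between stick and bar above 15 N or contact force between bar and stop above 15 N).
It fails at once if the fingers touch the bar once its front half is in the straight channel (y of bar_center in the frame of guide between -0.065 and 0.05 m and z of bar_center in the frame of guide below 0.06 m and x of bar_center in the frame of guide between -0.02 and 0.02 m and contact force between the fingers and bar above 0.3 N).
It fails at once if the robot or the stick touches the microscope (contact force between any of the arm, the fingers, stick and microscope above 0.5 N).
It fails at once if another thing on the bench is moved by more than 20 mm (distance of any of thin_bar_center, screwdriver_grip, puck_a, puck_b, bottle, dish, lens_cap from where it was at the start of the episode above 0.02 m).
It also fails if it takes over 72 s, if anything falls off the work surface, if the arm or the gripper's body presses on something with over 40 N, if the wrist force passes 120 N, or if a joint passes its speed limit or range.

## Robot

A 6-joint arm with a two-finger parallel gripper is mounted at the origin on the work surface. World frame = base frame: x ahead of the robot, y to its left, z up, the work surface at z = 0. Lengths are in m, angles in degrees, forces in N, time in s.
With the tool pointing down it reaches from about 0.275 to 0.85 m from the base axis. Payload 5.2 kg.
Tool frame: the origin (TCP) lies at the centre of the arm's flange, where the gripper is bolted on; the fingertips stand 173 mm ahead of it and the grasp point (between the pads) lies 155 mm ahead of it; z points along the fingers, y is the direction in which the jaws open and shut (so a half turn about z gives the same grasp; the last joint's range is limited). The gripper opens to 85 mm and grips with 20 to 120 N. Pads are 22 mm wide; open, the fingers measure 114 mm over their backs; the gripper's body (76 mm by 85 mm) begins 54 mm behind the grasp point. The pads swing forward as they close: fully open they stand 13 mm farther back than shut.
Start: joints at [53.182, 14.817, 87.949, -0, 77.235, -11.62], TCP at [0.234, 0.498, 0.405] pointing down, gripper open.
Joint ranges: [-179.93, 179.93], [-52.35, 119.4], [10.71, 147.94], [-69.91, 249.91], [12.55, 155.21], [-178.61, 178.61]. Speed limits (degrees/s): [147.25, 147.25, 180, 180, 180, 180].

## Interface

Orientations are given as [roll, pitch, yaw] about the fixed x, y, z axes, in that order (R = Rz(yaw) Ry(pitch) Rx(roll)).
In Python, from workcell import monitor, get_image, job gives the robot as it stands.
- The arm moves only by the tool jog_arm, never from a script. Its argument "moves" is a list of rows, each an object of numbers: "fingers": the opening, from 0 (shut) to 1 (fully open); "x", "y", "z": the shift along the tool's x, y, z in mm; "rx", "ry", "rz": the turn, a rotation vector about the tool's x, y, z in rad. A call has 1 to 10 rows; each row shifts and turns the commanded pose from where the row before left it, along the tool's axes as they then stand; what a row does not reach is not made up. A row lasts 1/12 s, in which the tool goes at most 41.7 mm and 7.16 degrees, less where a joint would pass 70% of its speed; a pose out of reach is approached as far as the arm can. A call is refused whole if a number of a shift passes 41.7 or a number of a turn 0.125, either way. A call with a gripper value outside its range is refused whole. The fingers move at their own pace and stop on an object; "grip_force" is the grip in N (left out, the last holds). Time passes only in rows, so rows that do not move let the fingers close. It gives the time, the measured TCP pose, the force and the opening at its end, in the units of the state.
- monitor.sense(): the state, without advancing time (a new reading comes with each control period).
- get_image(name): name is "scene" or "top" or "wrist"; returns a dict with "image" (420x560x3 uint8, red, green, blue), "K" (3x3 intrinsics, pixels), "origin" and "rotation" of the camera in the world; the wrist camera has in their place "mount" (4x4, takes a point from camera to tool coordinates, whose origin is the TCP and whose axes are the flange's). Camera axes: x right, y up, looking along -z (the intrinsics and any distortion apply to the point x, -y, -z); pixel columns grow to the right and rows downward; lengths in m; the calibration is good to about 2 mm. A picture is of the moment at which its call begins: read the wrist's pose just before it. There is no depth.
- job.sign_off(): hands the job in, once; it reports no verdict.
The state is a dict: "t": time; "joints": joint angles; "qd": joint speeds; "tau": joint torques, N m; "tcp_pos": TCP position; "eef_rot": TCP orientation; "ft_force": force on the tool from outside, world axes, zero at the start; "ft_torque": the same for the moment, N m; "finger_gap": finger opening in m.
Only numpy, scipy, OpenCV 4.12 (cv2) and the standard library are available. Lean on these libraries where they do the work, as an engineer would, in place of code of your own. Each camera call takes 0.05 s, during which the arm holds its last target.

## Working session

There is one attempt and no reset: what is moved stays moved. The work goes in short steps, Python scripts to look and compute and a tool call to move; the robot and the scene stay as the last step left them, time stands still between calls to the robot, and variables do not carry over. Pictures are saved under pics/ and viewed, and the job is handed in when it is done.

Besides the shell and the picture viewer there is one more tool, called after "Emit:" in YAML: its name, and indented under it one key for each argument. jog_arm: Moves the arm, as the interface text tells. Its arguments: {"type":"object","properties":{"moves":{"type":"array"},"grip_force":{"type":"number"}},"required":["moves"]}

```bash
ls; mkdir -p pics; python3 - <<'E'
from workcell import monitor,get_image
import cv2,numpy as np
print(monitor.sense())
for n in ["scene","top","wrist"]:
    d=get_image(n); cv2.imwrite(f"pics/{n}0.png",d["image"][:,:,::-1])
    print(n,{k:np.round(v,4).tolist() for k,v in d.items() if k!="image"})
E
```

```text
pics
{'t': 0.0, 'joints': array([ 5.31809410e+01,  1.48586032e+01,  8.80117880e+01,  2.37571561e-03,
        7.72345286e+01, -1.16207913e+01]), 'qd': array([-0.06531286, -0.0148008 , -0.00861048, -0.03714464, -0.09082475,
        0.03977161]), 'tau': array([-1.84258270e-04, -4.46030903e+01, -2.90571892e+01, -1.54469853e-04,
        1.18827456e-02,  6.16090261e-06]), 'tcp_pos': array([0.23401166, 0.49749067, 0.40387559]), 'eef_rot': array([-1.79897697e+02, -2.34028818e-02,  1.54801184e+02]), 'ft_force': array([-0.54694302,  0.28634542,  0.62959789]), 'ft_torque': array([-0.00950902, -0.02290901,  0.06112395]), 'finger_gap': 0.0852886396085839}
scene {'K': [[447.2231, 0.0, 279.9832], [0.0, 447.2231, 209.9693], [0.0, 0.0, 1.0]], 'origin': [1.1622, 0.304, 0.8813], 'rotation': [39.2978, 0.0836, 116.6028]}
top {'K': [[464.1148, 0.0, 273.0326], [0.0, 464.1148, 212.8595], [0.0, 0.0, 1.0]], 'origin': [0.5021, -0.017, 1.0361], 'rotation': [2.7427, 1.9515, -91.1613]}
wrist {'K': [[293.718, 0.0, 274.9184], [0.0, 293.718, 205.6401], [0.0, 0.0, 1.0]], 'mount': [[0.0008, 0.966, 0.2587, 0.0652], [1.0, -0.0007, -0.0003, -0.0002], [-0.0001, 0.2587, -0.966, 0.0306], [0.0, 0.0, 0.0, 1.0]]}
```

View pics/scene0.png

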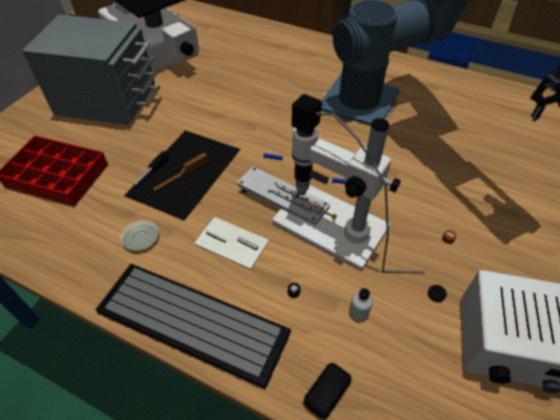

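View pics/top0.png

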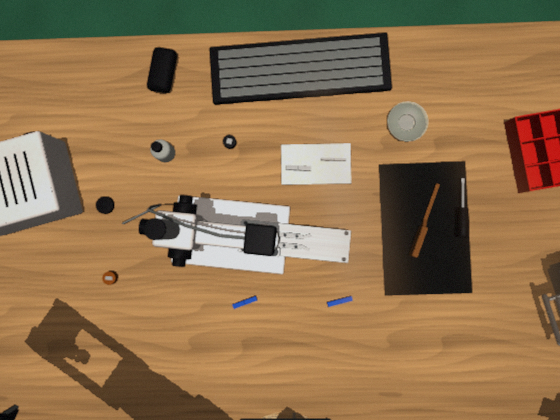

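View pics/wrist0.png

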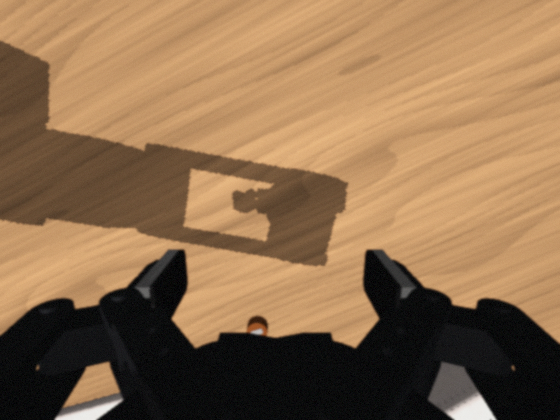

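The scene view shows the guide and microscope in the middle, the white board at (232,242), and the mat with the stick at (183,172). In the top view (columns grow along −y, rows along −x), the candidates are:
- Bar at (298,168), the wider of the two on the board.
- Bar at (333,159), thin.
- Blue bars at (245,301) and (339,300), which are decoys.

The full-size bar should be the one at (298,168). I'll confirm that in an enlarged crop.

```bash
cat > h.py <<'E'
import numpy as np,cv2
from scipy.spatial.transform import Rotation as R
from workcell import monitor,get_image,job
def rot(e): return R.from_euler('xyz',e,degrees=True).as_matrix()
def cam(n):
    s=monitor.sense(); d=get_image(n); 
    if n=="wrist":
        M=np.array(d["mount"]);Rt=rot(s["eef_rot"]); d["Rw"]=Rt@M[:3,:3]; d["o"]=np.array(s["tcp_pos"])+Rt@M[:3,3]
    else:
        d["Rw"]=rot(d["rotation"]); d["o"]=np.array(d["origin"])
    return d
def px2w(d,uv,z):
    uv=np.atleast_2d(np.array(uv,float));K=d["K"]
    c=np.c_[(uv[:,0]-K[0,2])/K[0,0],-(uv[:,1]-K[1,2])/K[1,1],-np.ones(len(uv))]
    r=c@d["Rw"].T
    return d["o"]+r*((z-d["o"][2])/r[:,2])[:,None]
def w2px(d,p):
    c=(np.atleast_2d(p)-d["o"])@d["Rw"];K=d["K"]
    return np.c_[K[0,2]+K[0,0]*c[:,0]/-c[:,2],K[1,2]+K[1,1]*c[:,1]/c[:,2]]
def save(n,im,box=None,k=1):
    if box: im=im[box[1]:box[3],box[0]:box[2]]
    im=cv2.resize(im,None,fx=k,fy=k,interpolation=cv2.INTER_CUBIC)
    cv2.imwrite("pics/"+n,im[:,:,::-1])
E
python3 - <<'E'
from h import *
d=cam("top");im=d["image"]
save("bars.png",im,(276,138,356,188),9)
save("guide.png",im,(250,190,370,280),6)
save("mat.png",im,(375,155,475,300),4)
E
```

```text
(no output)
```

View pics/bars.png

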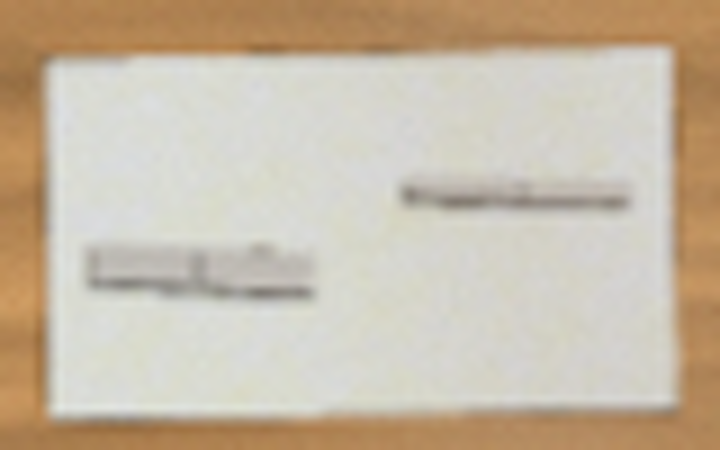

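View pics/guide.png

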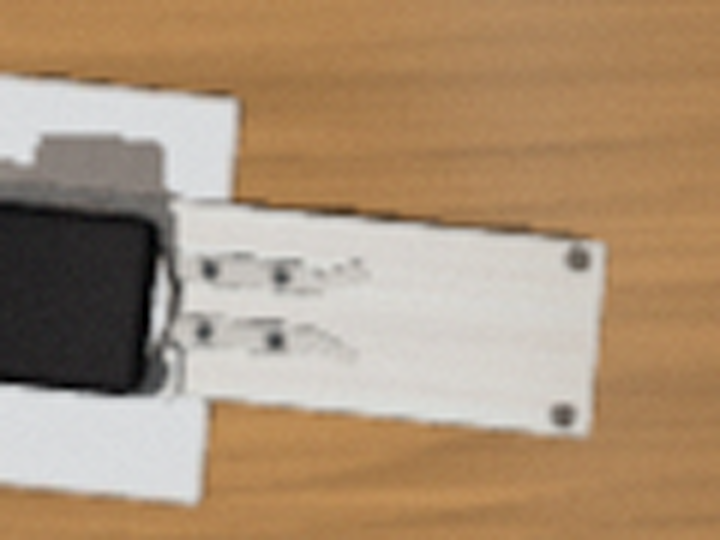

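View pics/mat.png

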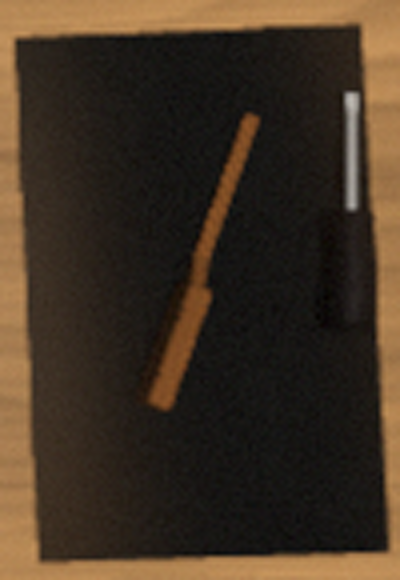

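The crop confirms it. The left bar at (298,168), about 5 px wide with a notch, is the full-size one, and the right one at (333,159) is the thin one. The stick's blade points up-image (+x).

```bash
python3 - <<'E'
from h import *
d=cam("top")
b=lambda x,y:(276+x/9,138+y/9)
g=lambda x,y:(250+x/6,190+y/6)
m=lambda x,y:(375+x/4,155+y/4)
np.set_printoptions(precision=4,suppress=True)
print("bar ends,center",px2w(d,[b(90,264),b(315,270),b(200,266)],.016))
print("thin",px2w(d,[b(405,190),b(628,192)],.016))
print("sill corners",px2w(d,[g(606,241),g(588,436)],.036),px2w(d,[g(175,198),g(160,392)],.036), "holes",px2w(d,[g(577,259),g(563,415)],.036))
print("mat",px2w(d,[m(17,38),m(358,25),m(387,550),m(40,560)],.003))
print("stick tip, junction",px2w(d,[m(251,117),m(203,270)],.010),"handle",px2w(d,[m(198,288),m(162,405)],.031))
print("driver",px2w(d,[m(342,270)],.01))
E
```

```text
bar ends,center [[ 0.6518 -0.014   0.016 ]
 [ 0.6489 -0.0691  0.016 ]
 [ 0.6506 -0.0409  0.016 ]]
thin [[ 0.6681 -0.0916  0.016 ]
 [ 0.6662 -0.1459  0.016 ]]
sill corners [[ 0.5099 -0.1503  0.036 ]
 [ 0.4407 -0.142   0.036 ]] [[0.5285 0.0033 0.036 ]
 [0.4592 0.0101 0.036 ]] holes [[ 0.5037 -0.1398  0.036 ]
 [ 0.4483 -0.1333  0.036 ]]
mat [[ 0.6548 -0.2213  0.003 ]
 [ 0.6572 -0.4086  0.003 ]
 [ 0.369  -0.4127  0.003 ]
 [ 0.3666 -0.2248  0.003 ]]
stick tip, junction [[ 0.6069 -0.346   0.01  ]
 [ 0.5235 -0.3169  0.01  ]] handle [[ 0.5135 -0.3078  0.031 ]
 [ 0.4514 -0.2865  0.031 ]]
driver [[ 0.5219 -0.3919  0.01  ]]
```

Emit:
jog_arm:
  moves:
    - {"z": -18,"rz": 0.118,"fingers": 0.6}
    - {"z": -18,"rz": 0.118}
    - {"z": -18,"rz": 0.118}
    - {"z": -18,"rz": 0.118}
    - {"z": -18,"rz": 0.118}
    - {"z": -18,"rz": 0.118}
    - {"z": -18,"rz": 0.118}
    - {"z": -18,"rz": 0.118}
    - {"z": -18,"rz": 0.118}
    - {"z": -18,"rz": 0.121}

```text
invalid input at $.moves[0]: expected keys fingers, x, y, z, rx, ry, rz
```

```bash
cat >> h.py <<'E'
def plan(target,yaw=None):
    "offset of target TCP in the present tool frame, mm, turn about tool z first"
    s=monitor.sense();Rt=rot(s["eef_rot"])
    print("t",round(s["t"],2),"tcp",np.round(s["tcp_pos"],4),"rot",np.round(s["eef_rot"],2),"gap",round(s["finger_gap"],4),"F",np.round(s["ft_force"],2))
    dz=0
    if yaw is not None:
        Rg=rot([180,0,yaw]); rv=R.from_matrix(Rt.T@Rg).as_rotvec(); print("turn rotvec",np.round(rv,4)); print("shift after turn mm",np.round(1e3*Rg.T@(np.array(target)-s["tcp_pos"]),1))
    print("shift now mm",np.round(1e3*Rt.T@(np.array(target)-s["tcp_pos"]),1))
E
python3 -c "
from h import *
plan([.6504,-.0415,.35],87)"
```

```text
t 0.25 tcp [0.2341 0.4976 0.4043] rot [-1.7995e+02 -1.0000e-02  1.5480e+02] gap 0.0852 F [-0.04 -0.28 -0.15]
turn rotvec [-8.0000e-04  4.0000e-04  1.1834e+00]
shift after turn mm [-516.6  444.    54.3]
shift now mm [-606.2 -310.5   54.5]
```

Emit:
jog_arm:
  moves:
    - {"fingers": 0.6,"x": 0,"y": 0,"z": -18,"rx": 0,"ry": 0,"rz": 0.118}
    - {"fingers": 0.6,"x": 0,"y": 0,"z": -18,"rx": 0,"ry": 0,"rz": 0.118}
    - {"fingers": 0.6,"x": 0,"y": 0,"z": -18,"rx": 0,"ry": 0,"rz": 0.118}
    - {"fingers": 0.6,"x": 0,"y": 0,"z": -18,"rx": 0,"ry": 0,"rz": 0.118}
    - {"fingers": 0.6,"x": 0,"y": 0,"z": -18,"rx": 0,"ry": 0,"rz": 0.118}
    - {"fingers": 0.6,"x": 0,"y": 0,"z": -18,"rx": 0,"ry": 0,"rz": 0.118}
    - {"fingers": 0.6,"x": 0,"y": 0,"z": -18,"rx": 0,"ry": 0,"rz": 0.118}
    - {"fingers": 0.6,"x": 0,"y": 0,"z": -18,"rx": 0,"ry": 0,"rz": 0.118}
    - {"fingers": 0.6,"x": 0,"y": 0,"z": -18,"rx": 0,"ry": 0,"rz": 0.118}
    - {"fingers": 0.6,"x": 0,"y": 0,"z": -18,"rx": 0,"ry": 0,"rz": 0.121}

```text
t: 1.08
tcp_pos: [0.2341, 0.4976, 0.5855]
eef_rot: [-180.0, 0.0, 86.7]
ft_force: [0.3, -0.3, 0.2]
finger_gap: 0.0513
```

```bash
python3 -c "
from h import *
plan([.6504,-.0415,.35],87)"
```

```text
t 1.08 tcp [0.2341 0.4976 0.5855] rot [-1.7999e+02  1.0000e-02  8.6690e+01] gap 0.0513 F [ 0.34 -0.26  0.22]
turn rotvec [-0.0001  0.0002 -0.0054]
shift after turn mm [-516.6  444.   235.5]
shift now mm [-514.1  446.8  235.5]
```

Emit:
jog_arm:
  moves:
    - {"fingers": 0.6,"x": -28.6,"y": 24.8,"z": 0,"rx": 0,"ry": 0,"rz": 0}
    - {"fingers": 0.6,"x": -28.6,"y": 24.8,"z": 0,"rx": 0,"ry": 0,"rz": 0}
    - {"fingers": 0.6,"x": -28.6,"y": 24.8,"z": 0,"rx": 0,"ry": 0,"rz": 0}
    - {"fingers": 0.6,"x": -28.6,"y": 24.8,"z": 0,"rx": 0,"ry": 0,"rz": 0}
    - {"fingers": 0.6,"x": -28.6,"y": 24.8,"z": 0,"rx": 0,"ry": 0,"rz": 0}
    - {"fingers": 0.6,"x": -28.6,"y": 24.8,"z": 0,"rx": 0,"ry": 0,"rz": 0}
    - {"fingers": 0.6,"x": -28.6,"y": 24.8,"z": 0,"rx": 0,"ry": 0,"rz": 0}
    - {"fingers": 0.6,"x": -28.6,"y": 24.8,"z": 0,"rx": 0,"ry": 0,"rz": 0}
    - {"fingers": 0.6,"x": -28.6,"y": 24.8,"z": 0,"rx": 0,"ry": 0,"rz": 0}
    - {"fingers": 0.6,"x": -28.6,"y": 24.8,"z": 0,"rx": 0,"ry": 0,"rz": 0}

```text
t: 1.92
tcp_pos: [0.4676, 0.1975, 0.5848]
eef_rot: [180.0, -0.0, 87.0]
ft_force: [0.1, 0.0, -0.0]
finger_gap: 0.0514
```

Emit:
jog_arm:
  moves:
    - {"fingers": 0.6,"x": -28.6,"y": 24.8,"z": 0,"rx": 0,"ry": 0,"rz": 0}
    - {"fingers": 0.6,"x": -28.6,"y": 24.8,"z": 0,"rx": 0,"ry": 0,"rz": 0}
    - {"fingers": 0.6,"x": -28.6,"y": 24.8,"z": 0,"rx": 0,"ry": 0,"rz": 0}
    - {"fingers": 0.6,"x": -28.6,"y": 24.8,"z": 20,"rx": 0,"ry": 0,"rz": 0}
    - {"fingers": 0.6,"x": -28.6,"y": 24.8,"z": 20,"rx": 0,"ry": 0,"rz": 0}
    - {"fingers": 0.6,"x": -28.6,"y": 24.8,"z": 20,"rx": 0,"ry": 0,"rz": 0}
    - {"fingers": 0.6,"x": -28.6,"y": 24.8,"z": 20,"rx": 0,"ry": 0,"rz": 0}
    - {"fingers": 0.6,"x": -28.6,"y": 24.8,"z": 20,"rx": 0,"ry": 0,"rz": 0}
    - {"fingers": 0.6,"x": 0,"y": 0,"z": 40,"rx": 0,"ry": 0,"rz": 0}
    - {"fingers": 0.6,"x": 0,"y": 0,"z": 40,"rx": 0,"ry": 0,"rz": 0}

```text
t: 2.75
tcp_pos: [0.6513, -0.0382, 0.4062]
eef_rot: [179.9, 0.0, 86.8]
ft_force: [-0.0, 1.1, -1.7]
finger_gap: 0.0512
```

Emit:
jog_arm:
  moves:
    - {"fingers": 0.6,"x": 0,"y": 0,"z": 40,"rx": 0,"ry": 0,"rz": 0}
    - {"fingers": 0.6,"x": 0,"y": 0,"z": 15,"rx": 0,"ry": 0,"rz": 0}
    - {"fingers": 0.6,"x": 0,"y": 0,"z": 0,"rx": 0,"ry": 0,"rz": 0}
    - {"fingers": 0.6,"x": 0,"y": 0,"z": 0,"rx": 0,"ry": 0,"rz": 0}

```text
t: 3.08
tcp_pos: [0.6501, -0.0357, 0.3516]
eef_rot: [-179.9, -0.0, 87.0]
ft_force: [-0.2, 0.5, 1.1]
finger_gap: 0.0512
```

```bash
python3 -c "
from h import *
plan([.6504,-.0415,.30],87)
d=cam('wrist');save('w1.png',d['image'])
np.save('w1.npy',np.r_[d['o'],d['Rw'].ravel()])
d=cam('scene');save('s1.png',d['image'])
"
```

```text
t 3.08 tcp [ 0.6501 -0.0357  0.3516] rot [-1.7988e+02 -2.0000e-02  8.7020e+01] gap 0.0512 F [-0.19  0.52  1.13]
turn rotvec [-0.0021 -0.0003  0.0004]
shift after turn mm [-5.8  0.6 51.6]
shift now mm [-5.8  0.7 51.6]
```

View pics/w1.png

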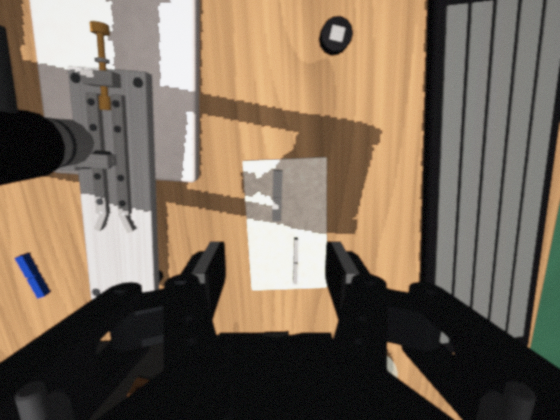

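The wrist view shows the board at (287,225), the wide bar in shadow at (277,196), and the thin bar at (295,260). It also shows the guide at left with its channel near column 112 and the stop screw at (104,70).

```bash
python3 -c "
import cv2
im=cv2.imread('pics/w1.png')
cv2.imwrite('pics/w1b.png',cv2.resize(im[150:300,235:345],None,fx=4,fy=4,interpolation=2))
cv2.imwrite('pics/w1g.png',cv2.resize(im[50:310,60:220],None,fx=2.3,fy=2.3,interpolation=2))
"
```

```text
(no output)
```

View pics/w1b.png

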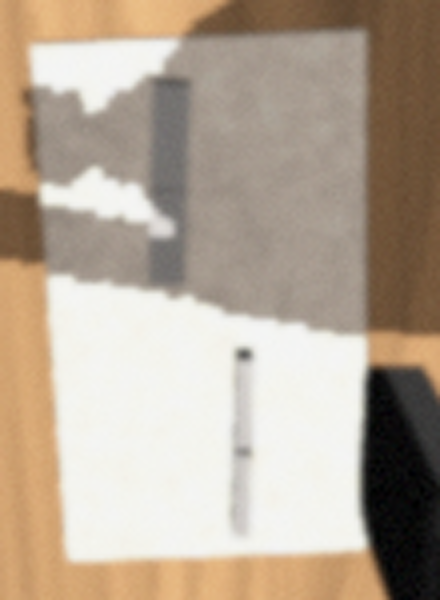

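View pics/w1g.png

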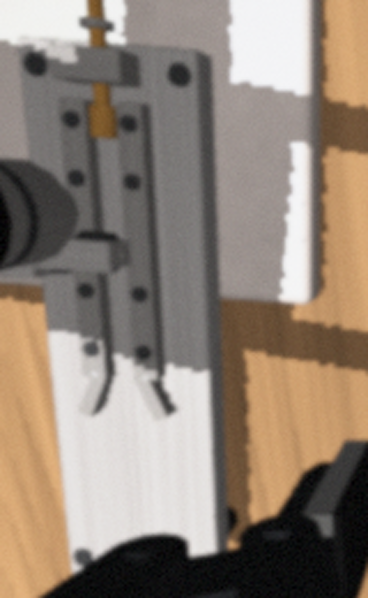

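```bash
python3 - <<'E'
from h import *
np.set_printoptions(precision=4,suppress=True)
d=get_image("wrist");a=np.load('w1.npy');d["o"]=a[:3];d["Rw"]=a[3:].reshape(3,3)
b=lambda x,y:(235+x/4,150+y/4)
g=lambda x,y:(60+x/2.3,50+y/2.3)
P=px2w(d,[b(169,86),b(166,283),b(167,190)],.016);print("bar",P,P[:2].mean(0),np.linalg.norm(P[0]-P[1]),np.degrees(np.arctan2(*(P[0]-P[1])[:2])))
print("thin",px2w(d,[b(243,358),b(240,533)],.016))
Pr=px2w(d,[g(209,370),g(216,545)],.036);Pl=px2w(d,[g(49,330),g(70,545)],.036)
print("plate R/L edges",Pr,Pl)
def G(p,o=np.array([.4964,.0275]),th=0.1205):
    q=np.asarray(p)[:,:2]-o; return np.c_[q@[np.cos(th),-np.sin(th)],q@[np.sin(th),np.cos(th)]]
print("in guide",G(Pr),G(Pl))
print("rail tops inner straight start L/R",G(px2w(d,[g(112,372),g(141,378)],.044)))
print("screw tip side", G(px2w(d,[g(103,137)],.041)))
print("hole",G(px2w(d,[g(36,63),g(179,73),g(82,557)],.036)))
E
```

```text
bar [[ 0.653  -0.0154  0.016 ]
 [ 0.6496 -0.0691  0.016 ]
 [ 0.6511 -0.0431  0.016 ]] [ 0.6513 -0.0422  0.016 ] 0.05387772493562739 3.6865273141926296
thin [[ 0.6698 -0.092   0.016 ]
 [ 0.6671 -0.1459  0.016 ]]
plate R/L edges [[ 0.5236 -0.0458  0.036 ]
 [ 0.5132 -0.1312  0.036 ]] [[ 0.4574 -0.0244  0.036 ]
 [ 0.4444 -0.1277  0.036 ]]
in guide [[ 0.0359 -0.0695]
 [ 0.0358 -0.1555]] [[-0.0324 -0.0562]
 [-0.033  -0.1603]]
rail tops inner straight start L/R [[-0.0022 -0.0707]
 [ 0.01   -0.0725]]
screw tip side [[-0.      0.0254]]
hole [[-0.0268  0.0514]
 [ 0.0289  0.0516]
 [-0.0279 -0.1663]]
```

Emit:
jog_arm:
  moves:
    - {"fingers": 0.6,"x": -6.2,"y": 1.2,"z": 30,"rx": 0,"ry": 0,"rz": 0}
    - {"fingers": 0.6,"x": 0,"y": 0,"z": 40,"rx": 0,"ry": 0,"rz": 0}
    - {"fingers": 0.5,"x": 0,"y": 0,"z": 40,"rx": 0,"ry": 0,"rz": 0}
    - {"fingers": 0.4,"x": 0,"y": 0,"z": 30,"rx": 0,"ry": 0,"rz": 0}
    - {"fingers": 0.35,"x": 0,"y": 0,"z": 10,"rx": 0,"ry": 0,"rz": 0}
    - {"fingers": 0.3,"x": 0,"y": 0,"z": 0,"rx": 0,"ry": 0,"rz": 0}
    - {"fingers": 0.3,"x": 0,"y": 0,"z": 0,"rx": 0,"ry": 0,"rz": 0}

```text
t: 3.82
tcp_pos: [0.652, -0.042, 0.2044]
eef_rot: [179.8, 0.0, 87.0]
ft_force: [-0.3, 0.2, 1.4]
finger_gap: 0.0254
```

```bash
python3 -c "
from h import *
plan([.651,-.042,.182],87)
d=cam('wrist');save('w2.png',d['image'])
"
```

```text
t 3.82 tcp [ 0.652  -0.042   0.2044] rot [1.7983e+02 3.0000e-02 8.7030e+01] gap 0.0254 F [-0.25  0.25  1.36]
turn rotvec [0.0029 0.0005 0.0006]
shift after turn mm [-0.  -1.  22.4]
shift now mm [-0.  -1.1 22.4]
```

View pics/w2.png

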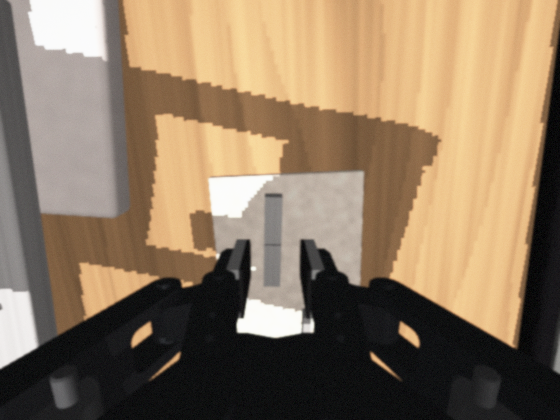

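The bar sits between the jaws at (273,240) with its notch up. I'll descend and close.

Emit:
jog_arm:
  grip_force: 30
  moves:
    - {"fingers": 0.3,"x": 0,"y": -0.7,"z": 15,"rx": 0,"ry": 0,"rz": 0}
    - {"fingers": 0.3,"x": 0,"y": 0,"z": 7,"rx": 0,"ry": 0,"rz": 0}
    - {"fingers": 0.3,"x": 0,"y": 0,"z": 0,"rx": 0,"ry": 0,"rz": 0}
    - {"fingers": 0,"x": 0,"y": 0,"z": 0,"rx": 0,"ry": 0,"rz": 0}
    - {"fingers": 0,"x": 0,"y": 0,"z": 0,"rx": 0,"ry": 0,"rz": 0}
    - {"fingers": 0,"x": 0,"y": 0,"z": 0,"rx": 0,"ry": 0,"rz": 0}
    - {"fingers": 0,"x": 0,"y": 0,"z": 0,"rx": 0,"ry": 0,"rz": 0}

```text
t: 4.45
tcp_pos: [0.6508, -0.0419, 0.1818]
eef_rot: [179.9, 0.0, 87.0]
ft_force: [-0.8, 0.4, 5.4]
finger_gap: 0.009
```

Emit:
jog_arm:
  moves:
    - {"fingers": 0,"x": 0,"y": 0,"z": -20,"rx": 0,"ry": 0,"rz": 0}
    - {"fingers": 0,"x": 0,"y": 0,"z": -30,"rx": 0,"ry": 0,"rz": 0}
    - {"fingers": 0,"x": 0,"y": 0,"z": -30,"rx": 0,"ry": 0,"rz": 0.068}
    - {"fingers": 0,"x": 0,"y": 0,"z": 0,"rx": 0,"ry": 0,"rz": 0}

```text
t: 4.78
tcp_pos: [0.6524, -0.0422, 0.2672]
eef_rot: [179.4, 0.1, 83.0]
ft_force: [1.7, -0.4, 0.7]
finger_gap: 0.0091
```

```bash
python3 -c "
from h import *
plan([.4827,-.0936,.2425],83.1)
"
```

```text
t 4.78 tcp [ 0.6524 -0.0422  0.2672] rot [1.7938e+02 7.0000e-02 8.2960e+01] gap 0.0091 F [ 1.73 -0.38  0.66]
turn rotvec [ 0.0108  0.0012 -0.0025]
shift after turn mm [ -71.4 -162.3   24.7]
shift now mm [ -71.8 -162.3   23. ]
```

Emit:
jog_arm:
  moves:
    - {"fingers": 0,"x": -14.3,"y": -32.4,"z": 0,"rx": 0,"ry": 0,"rz": 0}
    - {"fingers": 0,"x": -14.3,"y": -32.4,"z": 0,"rx": 0,"ry": 0,"rz": 0}
    - {"fingers": 0,"x": -14.3,"y": -32.4,"z": 0,"rx": 0,"ry": 0,"rz": 0}
    - {"fingers": 0,"x": -14.3,"y": -32.4,"z": 0,"rx": 0,"ry": 0,"rz": 0}
    - {"fingers": 0,"x": -14.3,"y": -32.4,"z": 0,"rx": 0,"ry": 0,"rz": 0}
    - {"fingers": 0,"x": 0,"y": 0,"z": 20,"rx": 0,"ry": 0,"rz": 0}
    - {"fingers": 0,"x": 0,"y": 0,"z": 0,"rx": 0,"ry": 0,"rz": 0}
    - {"fingers": 0,"x": 0,"y": 0,"z": 0,"rx": 0,"ry": 0,"rz": 0}
    - {"fingers": 0,"x": 0,"y": 0,"z": 0,"rx": 0,"ry": 0,"rz": 0}

```text
t: 5.53
tcp_pos: [0.4818, -0.0936, 0.2409]
eef_rot: [179.9, 0.0, 83.1]
ft_force: [0.6, -1.1, -1.2]
finger_gap: 0.0088
```

```bash
python3 -c "
from h import *
plan([.4827,-.0936,.2125],83.1)
d=cam('wrist');save('w3.png',d['image'])
np.save('w3.npy',np.r_[d['o'],d['Rw'].ravel()])
"
```

```text
t 5.53 tcp [ 0.4818 -0.0936  0.2409] rot [1.7994e+02 1.0000e-02 8.3140e+01] gap 0.0088 F [ 0.57 -1.06 -1.24]
turn rotvec [0.0011 0.0002 0.0008]
shift after turn mm [ 0.1  0.9 28.4]
shift now mm [ 0.1  0.8 28.4]
```

View pics/w3.png

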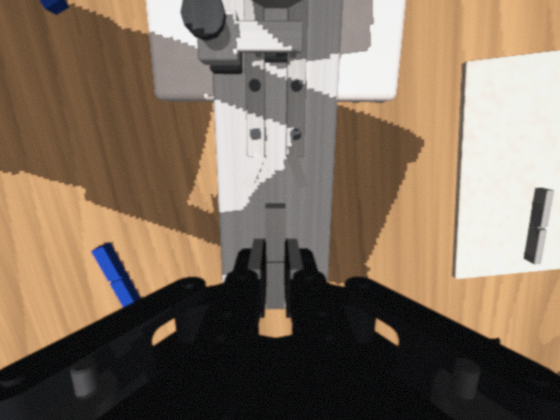

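The held bar at (275,250) is in line with the channel, whose screw pairs centre at column 275.5. I'll lower it.

Emit:
jog_arm:
  moves:
    - {"fingers": 0,"x": 0,"y": 0.4,"z": 14,"rx": 0,"ry": 0,"rz": 0}
    - {"fingers": 0,"x": 0,"y": 0,"z": 8,"rx": 0,"ry": 0,"rz": 0}
    - {"fingers": 0,"x": 0,"y": 0,"z": 4,"rx": 0,"ry": 0,"rz": 0}
    - {"fingers": 0,"x": 0,"y": 0,"z": 0,"rx": 0,"ry": 0,"rz": 0}
    - {"fingers": 0,"x": 0,"y": 0,"z": 0,"rx": 0,"ry": 0,"rz": 0}

```text
t: 6.0
tcp_pos: [0.4815, -0.0933, 0.2143]
eef_rot: [-180.0, -0.0, 83.1]
ft_force: [-0.3, -0.2, -0.6]
finger_gap: 0.009
```

Emit:
jog_arm:
  moves:
    - {"fingers": 0,"x": 0,"y": 0,"z": 1.2,"rx": 0,"ry": 0,"rz": 0}
    - {"fingers": 0,"x": 0,"y": 0,"z": 0.6,"rx": 0,"ry": 0,"rz": 0}
    - {"fingers": 0,"x": 0,"y": 0,"z": 0,"rx": 0,"ry": 0,"rz": 0}
    - {"fingers": 0,"x": 0,"y": 0,"z": 0,"rx": 0,"ry": 0,"rz": 0}

```text
t: 6.33
tcp_pos: [0.4813, -0.0935, 0.2128]
eef_rot: [180.0, 0.0, 83.1]
ft_force: [0.4, -0.1, -0.4]
finger_gap: 0.0088
```

Emit:
jog_arm:
  moves:
    - {"fingers": 0,"x": 0,"y": 0,"z": 0.7,"rx": 0,"ry": 0,"rz": 0}
    - {"fingers": 0,"x": 0,"y": 0,"z": 0,"rx": 0,"ry": 0,"rz": 0}
    - {"fingers": 0,"x": 0,"y": 0,"z": 0,"rx": 0,"ry": 0,"rz": 0}

```text
t: 6.58
tcp_pos: [0.4812, -0.0935, 0.2119]
eef_rot: [180.0, 0.0, 83.1]
ft_force: [-0.3, -0.5, -0.7]
finger_gap: 0.0089
```

Emit:
jog_arm:
  moves:
    - {"fingers": 0,"x": 0,"y": 0,"z": 0.5,"rx": 0,"ry": 0,"rz": 0}
    - {"fingers": 0,"x": 0,"y": 0,"z": 0,"rx": 0,"ry": 0,"rz": 0}
    - {"fingers": 0,"x": 0,"y": 0,"z": 0,"rx": 0,"ry": 0,"rz": 0}

```text
t: 6.83
tcp_pos: [0.4813, -0.0935, 0.2118]
eef_rot: [180.0, 0.0, 83.1]
ft_force: [-3.0, 0.7, 6.3]
finger_gap: 0.0089
```

Emit:
jog_arm:
  moves:
    - {"fingers": 0.15,"x": 0,"y": 0,"z": 0,"rx": 0,"ry": 0,"rz": 0}
    - {"fingers": 0.3,"x": 0,"y": 0,"z": 0,"rx": 0,"ry": 0,"rz": 0}
    - {"fingers": 0.4,"x": 0,"y": 0,"z": 0,"rx": 0,"ry": 0,"rz": 0}
    - {"fingers": 0.4,"x": 0,"y": 0,"z": -5,"rx": 0,"ry": 0,"rz": 0}
    - {"fingers": 0.4,"x": 0,"y": 0,"z": -30,"rx": 0,"ry": 0,"rz": 0}
    - {"fingers": 0.4,"x": 0,"y": 0,"z": -40,"rx": 0,"ry": 0,"rz": 0}
    - {"fingers": 0.4,"x": -20,"y": 0,"z": -25,"rx": 0,"ry": 0,"rz": 0}
    - {"fingers": 0.4,"x": -30,"y": 0,"z": 0,"rx": 0,"ry": 0,"rz": 0}
    - {"fingers": 0.4,"x": 0,"y": 0,"z": 0,"rx": 0,"ry": 0,"rz": 0}
    - {"fingers": 0.4,"x": 0,"y": 0,"z": 0,"rx": 0,"ry": 0,"rz": 0}

```text
t: 7.67
tcp_pos: [0.4751, -0.1442, 0.312]
eef_rot: [179.9, 0.0, 83.0]
ft_force: [-0.4, 1.0, -0.6]
finger_gap: 0.0341
```

```bash
python3 -c "
from h import *
plan([.4827,-.3,.31],83.1)
d=cam('wrist');save('w4.png',d['image'])
np.save('w4.npy',np.r_[d['o'],d['Rw'].ravel()])
save('w4z.png',d['image'],(200,20,360,200),3.3)
"
```

```text
t 7.67 tcp [ 0.4751 -0.1442  0.312 ] rot [1.7994e+02 2.0000e-02 8.2980e+01] gap 0.0341 F [-0.42  0.95 -0.61]
turn rotvec [ 0.0011  0.0004 -0.002 ]
shift after turn mm [-153.8   26.2    2. ]
shift now mm [-153.7   26.5    2.1]
```

View pics/w4.png

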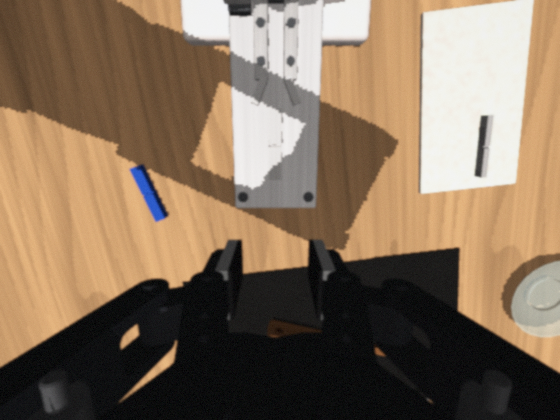

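View pics/w4z.png

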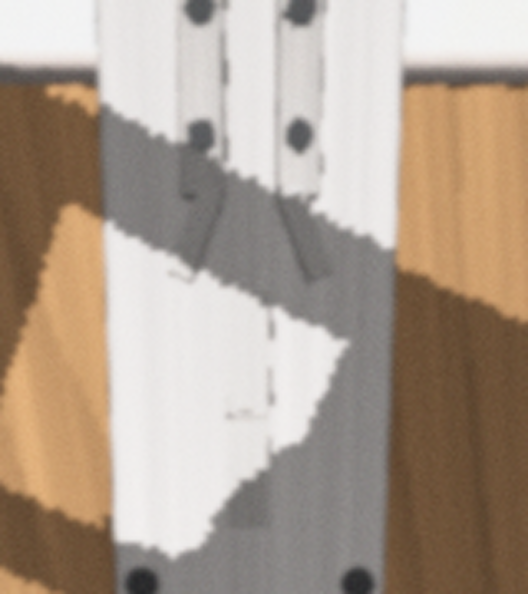

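The bar lies on the sill at crop (250,413), in line with the channel at crop column ~251 with its front just short of the flare, and it is let go. Next is the stick.

Emit:
jog_arm:
  moves:
    - {"fingers": 0.4,"x": -30.2,"y": 5.2,"z": 0,"rx": 0,"ry": 0,"rz": 0}
    - {"fingers": 0.4,"x": -30.2,"y": 5.2,"z": 0,"rx": 0,"ry": 0,"rz": 0}
    - {"fingers": 0.4,"x": -30.2,"y": 5.2,"z": 0,"rx": 0,"ry": 0,"rz": 0}
    - {"fingers": 0.4,"x": -30.2,"y": 5.2,"z": 0,"rx": 0,"ry": 0,"rz": 0}
    - {"fingers": 0.4,"x": -30.2,"y": 5.2,"z": 0,"rx": 0,"ry": 0,"rz": 0}
    - {"fingers": 0.4,"x": 0,"y": 0,"z": 0,"rx": 0,"ry": 0,"rz": 0.121}
    - {"fingers": 0.4,"x": 0,"y": 0,"z": 0,"rx": 0,"ry": 0,"rz": 0.121}
    - {"fingers": 0.4,"x": 0,"y": 0,"z": 0,"rx": 0,"ry": 0,"rz": 0.121}
    - {"fingers": 0.4,"x": 0,"y": 0,"z": 0,"rx": 0,"ry": 0,"rz": 0.121}
    - {"fingers": 0.4,"x": 0,"y": 0,"z": 0,"rx": 0,"ry": 0,"rz": 0.121}

```text
t: 8.55
tcp_pos: [0.4831, -0.2949, 0.3102]
eef_rot: [-179.8, -0.0, 48.2]
ft_force: [-0.7, -0.4, -0.5]
finger_gap: 0.0342
```

Emit:
jog_arm:
  moves:
    - {"fingers": 0.4,"x": 0,"y": 0,"z": 0,"rx": 0,"ry": 0,"rz": 0.121}
    - {"fingers": 0.4,"x": 0,"y": 0,"z": 0,"rx": 0,"ry": 0,"rz": 0.121}
    - {"fingers": 0.4,"x": 0,"y": 0,"z": 0,"rx": 0,"ry": 0,"rz": 0.121}
    - {"fingers": 0.4,"x": 0,"y": 0,"z": 0,"rx": 0,"ry": 0,"rz": 0.121}
    - {"fingers": 0.4,"x": 0,"y": 0,"z": 0,"rx": 0,"ry": 0,"rz": 0.121}
    - {"fingers": 0.4,"x": 0,"y": 0,"z": 0,"rx": 0,"ry": 0,"rz": 0.121}
    - {"fingers": 0.4,"x": 0,"y": 0,"z": 0,"rx": 0,"ry": 0,"rz": 0.121}
    - {"fingers": 0.4,"x": 0,"y": 0,"z": 0,"rx": 0,"ry": 0,"rz": 0.121}
    - {"fingers": 0.4,"x": 0,"y": 0,"z": 0,"rx": 0,"ry": 0,"rz": 0.121}
    - {"fingers": 0.4,"x": 0,"y": 0,"z": 0,"rx": 0,"ry": 0,"rz": 0.121}

```text
t: 9.38
tcp_pos: [0.4831, -0.2948, 0.3102]
eef_rot: [-179.9, 0.1, -21.2]
ft_force: [-0.5, -0.4, -0.4]
finger_gap: 0.0339
```

```bash
python3 - <<'E'
from h import *
np.set_printoptions(precision=4,suppress=True)
plan([.4825,-.2972,.25],-20.9)
d=cam('wrist');save('w5.png',d['image'])
np.save('w5.npy',np.r_[d['o'],d['Rw'].ravel()])
# guide from w4
a=np.load('w4.npy');e=dict(d);e["o"]=a[:3];e["Rw"]=a[3:].reshape(3,3)
g=lambda x,y:(200+x/3.3,20+y/3.3)
for z,l in [(.036,[(141,582),(357,582)]),(.036,[(101,200),(114,540)]),(.036,[(397,200),(386,540)]),(.046,[(230,413),(270,525),(228,525)]),(.044,[(225,170),(278,170)]),(.044,[(200,135),(299,135),(201,8),(301,8)])]:
    print(z,px2w(e,[g(*p) for p in l],z)[:,:2].tolist())
E
```

```text
t 9.38 tcp [ 0.4831 -0.2948  0.3102] rot [-179.92    0.14  -21.16] gap 0.0339 F [-0.46 -0.39 -0.39]
turn rotvec [-0.0014  0.0025 -0.0045]
shift after turn mm [ 0.3  2.5 60.2]
shift now mm [ 0.4  2.6 60.2]
0.036 [[0.4490940732979616, -0.13337560513966606], [0.5047955212637374, -0.14021559157125973]]
0.036 [[0.45354149375905106, -0.04102124555722159], [0.44386888488064924, -0.12158068122873134]]
0.036 [[0.522659191764306, -0.04945075426458075], [0.5132159883899631, -0.13008933530029224]]
0.046 [[0.4776848905421803, -0.09289974786213955], [0.48403230463308794, -0.12084431114545682], [0.47380225716253116, -0.11958948125185756]]
0.044 [[0.48330084912092086, -0.03945225589646958], [0.495185018466498, -0.040900931178533474]]
0.044 [[0.4786639003307233, -0.03160316210846006], [0.5006732691164832, -0.03428459954815833], [0.4822570315385927, -0.006623207392193603], [0.5038220007156456, -0.009245389999259362]]
```

View pics/w5.png

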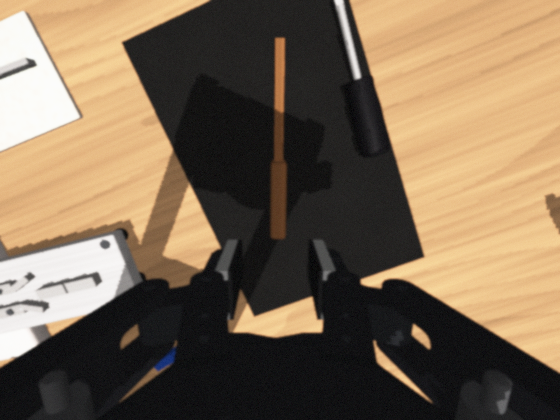

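```bash
python3 - <<'E'
from h import *
np.set_printoptions(precision=4,suppress=True)
d=cam('wrist')
im=d["image"].astype(int);r,g,b=im[...,0],im[...,1],im[...,2]
m=((r-b>25)&(r>g+8)); m[:, :255]=0;m[:,300:]=0;m[245:]=0;m[:30]=0
for v in range(36,244,8):
    c=np.where(m[v])[0]; print(v,c.min() if len(c) else None,c.max() if len(c) else None,end='; ')
vs=np.where(m[:,270:290].sum(1)>3)[0];print(vs.min(),vs.max())
save('w5z.png',d["image"],(230,25,330,250),2.6)
t=px2w(d,[(280.3,vs.min())],.010)[0];h=px2w(d,[(279,vs.max()+.5)],.031)[0]
print(t,h,np.linalg.norm((t-h)[:2]),np.degrees(np.arctan2(t[1]-h[1],t[0]-h[0])))
u=(t-h)[:2]/np.linalg.norm((t-h)[:2]);print("grip",h[:2]+.035*u,t[:2]-.135*u)
c=h[:2]+.035*u
plan([c[0],c[1],.215],-20.9)
E
```

```text
36 None None; 44 273 284; 52 273 284; 60 273 284; 68 273 284; 76 273 284; 84 273 283; 92 273 283; 100 273 283; 108 273 283; 116 274 283; 124 274 282; 132 274 282; 140 274 282; 148 274 282; 156 273 282; 164 270 285; 172 270 286; 180 270 286; 188 270 286; 196 270 286; 204 270 286; 212 270 285; 220 270 285; 228 270 285; 236 271 285; 37 238
[ 0.6084 -0.3487  0.01  ] [ 0.4516 -0.2861  0.031 ] 0.1688172584140333 -21.764510026884942
grip [ 0.4841 -0.2991] [ 0.483  -0.2987]
t 9.48 tcp [ 0.4831 -0.2949  0.3104] rot [-179.93    0.13  -20.88] gap 0.0341 F [ 0.07 -0.17  0.18]
turn rotvec [-0.0012  0.0022  0.0003]
shift after turn mm [ 2.4  3.5 95.4]
shift now mm [ 2.6  3.7 95.4]
```

View pics/w5z.png

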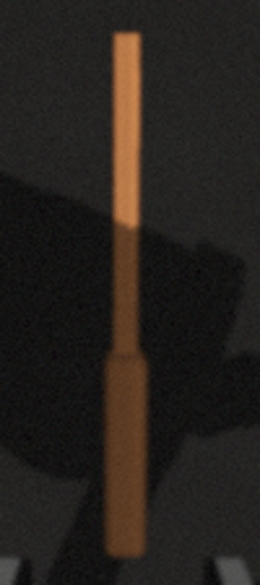

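The crop shows the stick straight along the tool x axis: tip at full-image (280,37), handle rear at (278,238). I'll move down to it.

Emit:
jog_arm:
  grip_force: 50
  moves:
    - {"fingers": 0.4,"x": 1.5,"y": 3.6,"z": 30,"rx": 0,"ry": -0.002,"rz": 0.009}
    - {"fingers": 0.4,"x": 0,"y": 0,"z": 40,"rx": 0,"ry": 0,"rz": 0}
    - {"fingers": 0.4,"x": 0,"y": 0,"z": 30,"rx": 0,"ry": 0,"rz": 0}
    - {"fingers": 0.4,"x": 0,"y": 0,"z": 20,"rx": 0,"ry": 0,"rz": 0}
    - {"fingers": 0.4,"x": 0,"y": 0,"z": 8,"rx": 0,"ry": 0,"rz": 0}
    - {"fingers": 0.4,"x": 0,"y": 0,"z": 0,"rx": 0,"ry": 0,"rz": 0}
    - {"fingers": 0.4,"x": 0,"y": 0,"z": 0,"rx": 0,"ry": 0,"rz": 0}

```text
t: 10.07
tcp_pos: [0.4833, -0.2998, 0.1836]
eef_rot: [-180.0, 0.1, -21.3]
ft_force: [0.7, 0.3, 0.1]
finger_gap: 0.0344
```

```bash
python3 - <<'E'
from h import *
plan([.484,-.299,.182],-21.4)
d=cam('wrist');save('w6.png',d['image'])
E
```

```text
t 10.07 tcp [ 0.4833 -0.2998  0.1836] rot [-1.7999e+02  1.3000e-01 -2.1260e+01] gap 0.0344 F [0.69 0.3  0.14]
turn rotvec [-0.0002  0.0023  0.0024]
shift after turn mm [ 0.4 -1.   1.6]
shift now mm [ 0.4 -1.   1.6]
```

View pics/w6.png

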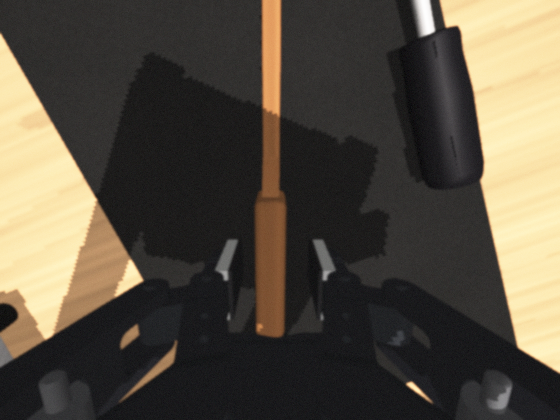

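Emit:
jog_arm:
  moves:
    - {"fingers": 0.4,"x": 0.5,"y": -1.5,"z": 1,"rx": 0,"ry": 0,"rz": 0}
    - {"fingers": 0.2,"x": 0,"y": 0,"z": 0,"rx": 0,"ry": 0,"rz": 0}
    - {"fingers": 0,"x": 0,"y": 0,"z": 0,"rx": 0,"ry": 0,"rz": 0}
    - {"fingers": 0,"x": 0,"y": 0,"z": 0,"rx": 0,"ry": 0,"rz": 0}
    - {"fingers": 0,"x": 0,"y": 0,"z": 0,"rx": 0,"ry": 0,"rz": 0}
    - {"fingers": 0,"x": 0,"y": 0,"z": 0,"rx": 0,"ry": 0,"rz": 0}

```text
t: 10.62
tcp_pos: [0.4845, -0.2991, 0.1839]
eef_rot: [180.0, -0.0, -21.4]
ft_force: [-0.2, 1.6, 7.0]
finger_gap: 0.0128
```

```bash
python3 - <<'E'
from h import *
plan([.484,-.299,.182],-21.4)
d=cam('wrist');save('w7.png',d['image'])
E
```

```text
t 10.62 tcp [ 0.4845 -0.2991  0.1839] rot [ 1.7995e+02 -3.0000e-02 -2.1370e+01] gap 0.0128 F [-0.24  1.56  7.03]
turn rotvec [ 0.0009 -0.0006  0.0005]
shift after turn mm [-0.5  0.1  1.9]
shift now mm [-0.5  0.1  1.9]
```

View pics/w7.png

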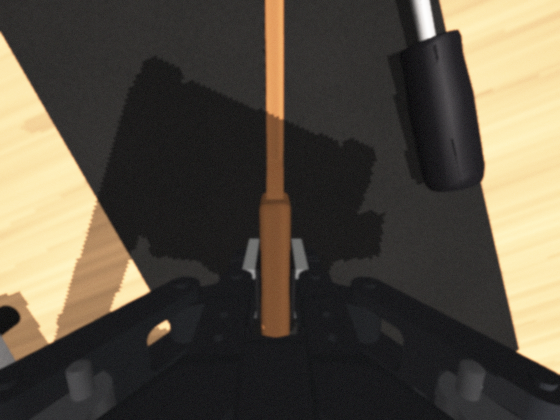

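Emit:
jog_arm:
  moves:
    - {"fingers": 0,"x": 0,"y": 0,"z": -15,"rx": 0,"ry": 0,"rz": 0}
    - {"fingers": 0,"x": 0,"y": 0,"z": -30,"rx": 0,"ry": 0,"rz": 0}
    - {"fingers": 0,"x": 0,"y": 0,"z": -30,"rx": 0,"ry": 0,"rz": -0.114}
    - {"fingers": 0,"x": 0,"y": 0,"z": 0,"rx": 0,"ry": 0,"rz": -0.114}
    - {"fingers": 0,"x": 0,"y": 0,"z": 0,"rx": 0,"ry": 0,"rz": -0.114}
    - {"fingers": 0,"x": 0,"y": 0,"z": 0,"rx": 0,"ry": 0,"rz": -0.114}
    - {"fingers": 0,"x": 0,"y": 0,"z": 0,"rx": 0,"ry": 0,"rz": -0.114}
    - {"fingers": 0,"x": 0,"y": 0,"z": 0,"rx": 0,"ry": 0,"rz": -0.114}
    - {"fingers": 0,"x": 0,"y": 0,"z": 0,"rx": 0,"ry": 0,"rz": -0.114}
    - {"fingers": 0,"x": 0,"y": 0,"z": 0,"rx": 0,"ry": 0,"rz": -0.114}

```text
t: 11.5
tcp_pos: [0.484, -0.2988, 0.2576]
eef_rot: [-179.9, 0.1, 31.2]
ft_force: [-0.4, 0.3, 0.2]
finger_gap: 0.0127
```

Emit:
jog_arm:
  moves:
    - {"fingers": 0,"x": 0,"y": 0,"z": 0,"rx": 0,"ry": 0,"rz": -0.114}
    - {"fingers": 0,"x": 0,"y": 0,"z": 0,"rx": 0,"ry": 0,"rz": -0.114}
    - {"fingers": 0,"x": 0,"y": 0,"z": 0,"rx": 0,"ry": 0,"rz": -0.114}
    - {"fingers": 0,"x": 0,"y": 0,"z": 0,"rx": 0,"ry": 0,"rz": -0.114}
    - {"fingers": 0,"x": 0,"y": 0,"z": 0,"rx": 0,"ry": 0,"rz": -0.114}
    - {"fingers": 0,"x": 0,"y": 0,"z": 0,"rx": 0,"ry": 0,"rz": -0.114}
    - {"fingers": 0,"x": 0,"y": 0,"z": 0,"rx": 0,"ry": 0,"rz": -0.114}
    - {"fingers": 0,"x": 0,"y": 0,"z": 0,"rx": 0,"ry": 0,"rz": -0.114}
    - {"fingers": 0,"x": 0,"y": 0,"z": 0,"rx": 0,"ry": 0,"rz": 0}
    - {"fingers": 0,"x": 0,"y": 0,"z": 0,"rx": 0,"ry": 0,"rz": 0}

```text
t: 12.33
tcp_pos: [0.484, -0.2988, 0.2575]
eef_rot: [-179.9, -0.0, 82.9]
ft_force: [0.2, 0.2, -0.1]
finger_gap: 0.013
```

```bash
python3 - <<'E'
from h import *
# guide line: x=.4881+.120*(y+.0452); bar rear at guide y -.1495 ; wanted tip 20 mm behind -> tip gy=-.17, tcp gy=-.3045
o=np.array([.4881,-.0452]);u=np.array([.1195,.9928])
org=np.array([.4968,.0275])  # approx lens axis
tc=org+u*(-.3045);print(tc)
plan([tc[0],tc[1],.24],83.1)
E
```

```text
[ 0.46041225 -0.2748076 ]
t 12.33 tcp [ 0.484  -0.2988  0.2575] rot [-1.7989e+02 -2.0000e-02  8.2940e+01] gap 0.013 F [ 0.23  0.23 -0.1 ]
turn rotvec [-0.0019 -0.0004 -0.0028]
shift after turn mm [ 21.  -26.3  17.5]
shift now mm [ 20.9 -26.3  17.6]
```

Emit:
jog_arm:
  moves:
    - {"fingers": 0,"x": 0,"y": -13,"z": 0,"rx": 0,"ry": 0,"rz": -0.002}
    - {"fingers": 0,"x": 0,"y": -13.3,"z": 0,"rx": 0,"ry": 0,"rz": 0}
    - {"fingers": 0,"x": 21,"y": 0,"z": 0,"rx": 0,"ry": 0,"rz": 0}
    - {"fingers": 0,"x": 0,"y": 0,"z": 17.5,"rx": 0,"ry": 0,"rz": 0}
    - {"fingers": 0,"x": 0,"y": 0,"z": 0,"rx": 0,"ry": 0,"rz": 0}
    - {"fingers": 0,"x": 0,"y": 0,"z": 0,"rx": 0,"ry": 0,"rz": 0}

```text
t: 12.83
tcp_pos: [0.4601, -0.2746, 0.2396]
eef_rot: [-179.8, -0.1, 83.1]
ft_force: [-0.6, -0.1, 1.2]
finger_gap: 0.0131
```

```bash
python3 - <<'E'
from h import *
plan([.4604,-.2748,.218],83.1)
d=cam('wrist');save('w8.png',d['image'])
np.save('w8.npy',np.r_[d['o'],d['Rw'].ravel()])
save('w8z.png',d['image'],(200,0,350,180),3.3)
E
```

```text
t 12.83 tcp [ 0.4601 -0.2746  0.2396] rot [-1.7981e+02 -8.0000e-02  8.3130e+01] gap 0.0131 F [-0.55 -0.09  1.15]
turn rotvec [-0.0034 -0.0014  0.0006]
shift after turn mm [-0.2  0.3 21.6]
shift now mm [-0.2  0.4 21.6]
```

View pics/w8.png

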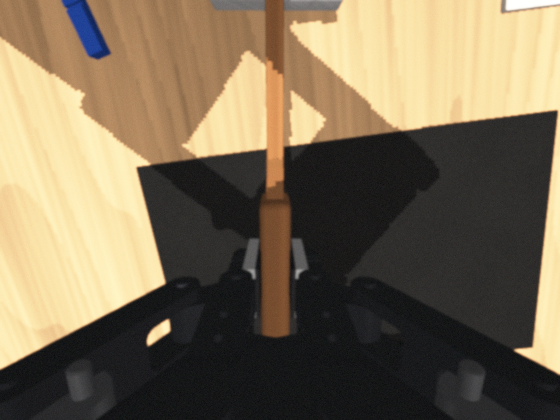

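View pics/w8z.png

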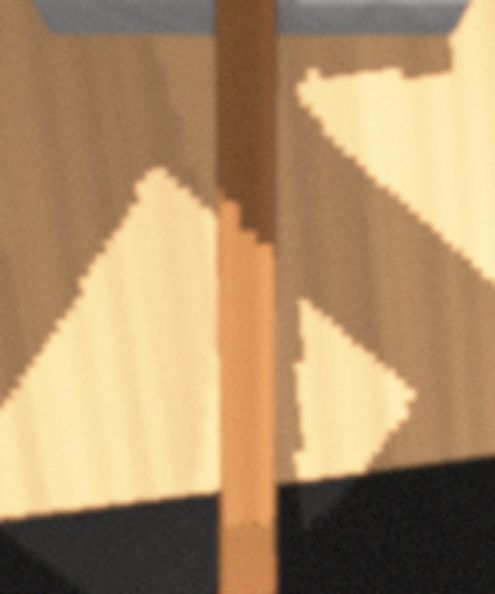

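```bash
python3 - <<'E'
from h import *
d=cam('top');save('t8.png',d['image'],(270,200,450,280),4.4)
d=cam('scene');save('s8.png',d['image'],(160,120,360,270),4)
E
```

```text
(no output)
```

View pics/t8.png

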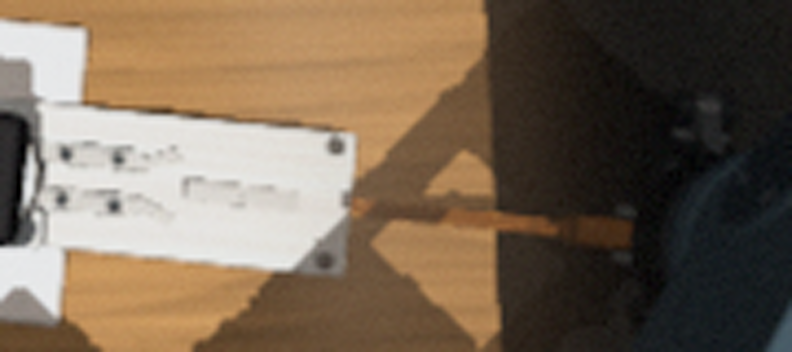

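View pics/s8.png

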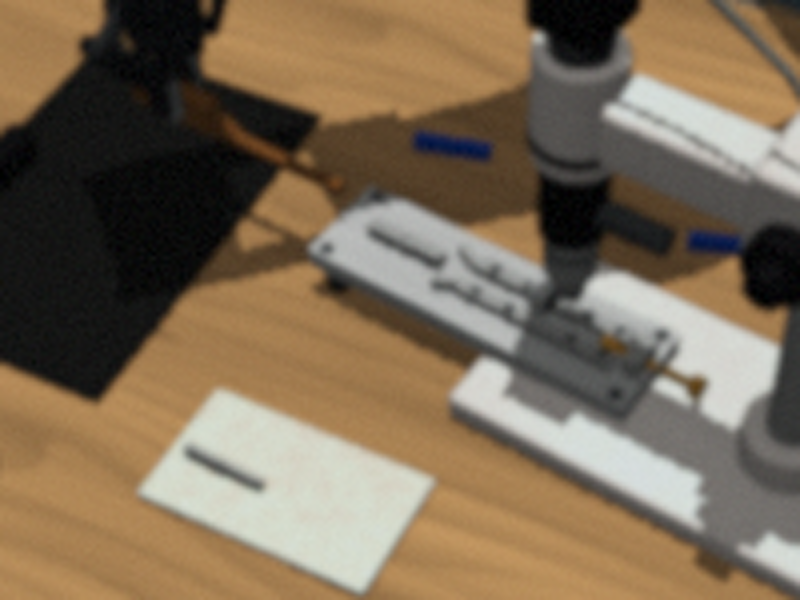

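```bash
python3 - <<'E'
from h import *
np.set_printoptions(precision=4,suppress=True)
d=cam('top')
c=lambda x,y:(270+x/4.4,200+y/4.4)
o=np.array([.4968,.0275]);th=.12
G=lambda p:np.c_[(p[:,:2]-o)@[np.cos(th),-np.sin(th)],(p[:,:2]-o)@[np.sin(th),np.cos(th)]]
print("tip",G(px2w(d,[c(345,203)],.0658)),"stick pts",G(px2w(d,[c(450,215),c(550,226)],.0658)))
print("bar rear, front",G(px2w(d,[c(297,197),c(184,186)],.046)))
print("sill end",G(px2w(d,[c(356,132),c(346,274)],.036)))
print("holes",G(px2w(d,[c(336,146),c(325,262),c(65,153),c(61,199),c(119,158),c(114,205)],.038)))
E
```

```text
tip [[ 0.0001 -0.1687]] stick pts [[-0.0006 -0.2182]
 [-0.001  -0.2651]]
bar rear, front [[ 0.0004 -0.1481]
 [ 0.0003 -0.0936]]
sill end [[ 0.0347 -0.1747]
 [-0.0344 -0.1762]]
holes [[ 0.0269 -0.1655]
 [-0.0296 -0.1653]
 [ 0.0104 -0.0348]
 [-0.0121 -0.035 ]
 [ 0.0106 -0.0612]
 [-0.0124 -0.061 ]]
```

The top crop puts the blade tip at guide (0, −169) mm and the bar from −148 to −94 mm, both within 1 mm of the axis. I'll lower the stick to about 1.5 mm above the sill and approach.

Emit:
jog_arm:
  moves:
    - {"fingers": 0,"x": 0,"y": 0,"z": 10,"rx": 0,"ry": 0,"rz": -0.006}
    - {"fingers": 0,"x": 0,"y": 0,"z": 8,"rx": 0,"ry": 0,"rz": 0}
    - {"fingers": 0,"x": 0,"y": 0,"z": 3,"rx": 0,"ry": 0,"rz": 0}
    - {"fingers": 0,"x": 0,"y": 0,"z": 0,"rx": 0,"ry": 0,"rz": 0}
    - {"fingers": 0,"x": 5,"y": 0,"z": 0,"rx": 0,"ry": 0,"rz": 0}
    - {"fingers": 0,"x": 5,"y": 0,"z": 0,"rx": 0,"ry": 0,"rz": 0}
    - {"fingers": 0,"x": 3,"y": 0,"z": 0,"rx": 0,"ry": 0,"rz": 0}
    - {"fingers": 0,"x": 0,"y": 0,"z": 0,"rx": 0,"ry": 0,"rz": 0}
    - {"fingers": 0,"x": 0,"y": 0,"z": 0,"rx": 0,"ry": 0,"rz": 0}

```text
t: 13.78
tcp_pos: [0.462, -0.2615, 0.2192]
eef_rot: [-179.9, -0.0, 83.6]
ft_force: [0.1, -0.3, -0.1]
finger_gap: 0.013
```

```bash
python3 - <<'E'
from h import *
o=np.array([.4968,.0275]);u=np.array([np.sin(.12),np.cos(.12)])
plan([*(o+u*(-.0275-.002-.135)),.2185],83.1)
d=cam('top');save('t9.png',d['image'],(270,200,390,280),6)
d=cam('scene');save('s9.png',d['image'],(220,150,350,240),6)
E
```

```text
t 13.78 tcp [ 0.462  -0.2615  0.2192] rot [-1.7991e+02 -1.0000e-02  8.3620e+01] gap 0.013 F [ 0.09 -0.29 -0.13]
turn rotvec [-0.0015 -0.0002  0.0091]
shift after turn mm [ 1.266e+02 -1.000e-01  7.000e-01]
shift now mm [126.6   1.1   0.8]
```

View pics/t9.png

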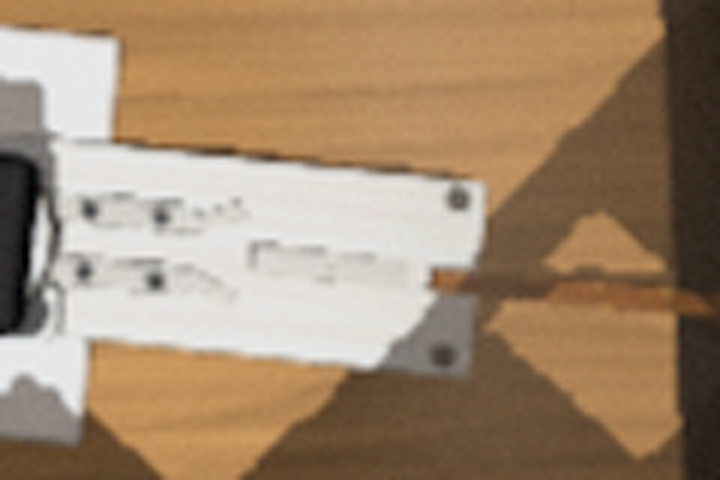

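View pics/s9.png

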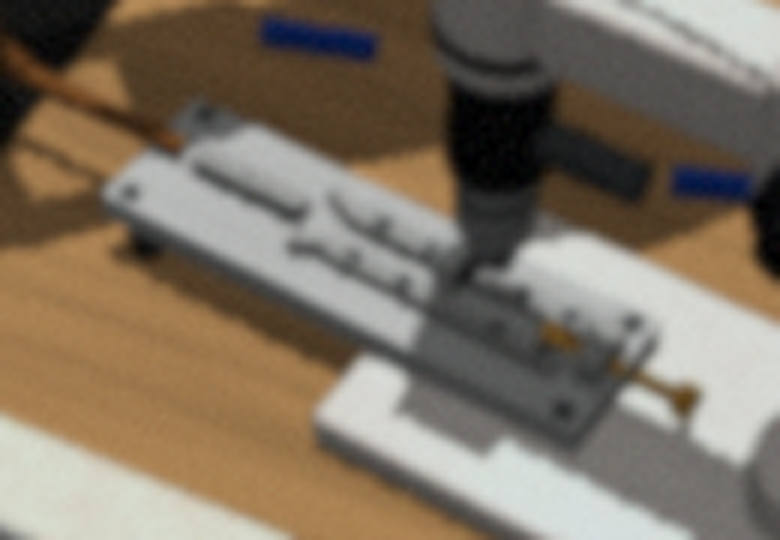

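```bash
python3 - <<'E'
from h import *
d=cam('top');save('t10.png',d['image'],(305,225,375,265),11)
im=d['image'].astype(int)
for u in (343,345,348,352,356,362,368):
    print(u,[tuple(im[v,u]) for v in range(242,252)])
E
```

```text
343 [(np.int64(221), np.int64(221), np.int64(218)), (np.int64(222), np.int64(221), np.int64(214)), (np.int64(171), np.int64(164), np.int64(154)), (np.int64(149), np.int64(112), np.int64(82)), (np.int64(148), np.int64(101), np.int64(64)), (np.int64(149), np.int64(102), np.int64(65)), (np.int64(141), np.int64(113), np.int64(89)), (np.int64(136), np.int64(123), np.int64(114)), (np.int64(130), np.int64(123), np.int64(118)), (np.int64(130), np.int64(121), np.int64(117))]
345 [(np.int64(220), np.int64(219), np.int64(215)), (np.int64(223), np.int64(219), np.int64(214)), (np.int64(168), np.int64(161), np.int64(154)), (np.int64(155), np.int64(113), np.int64(83)), (np.int64(156), np.int64(106), np.int64(66)), (np.int64(146), np.int64(101), np.int64(65)), (np.int64(131), np.int64(94), np.int64(67)), (np.int64(128), np.int64(114), np.int64(104)), (np.int64(129), np.int64(122), np.int64(116)), (np.int64(129), np.int64(121), np.int64(114))]
348 [(np.int64(201), np.int64(199), np.int64(193)), (np.int64(191), np.int64(186), np.int64(181)), (np.int64(156), np.int64(151), np.int64(142)), (np.int64(128
[... 1436 characters left out ...]
.int64(56)), (np.int64(114), np.int64(81), np.int64(54)), (np.int64(133), np.int64(90), np.int64(56)), (np.int64(151), np.int64(102), np.int64(62)), (np.int64(160), np.int64(119), np.int64(76)), (np.int64(168), np.int64(127), np.int64(86))]
368 [(np.int64(171), np.int64(128), np.int64(85)), (np.int64(176), np.int64(132), np.int64(85)), (np.int64(142), np.int64(107), np.int64(71)), (np.int64(108), np.int64(81), np.int64(55)), (np.int64(111), np.int64(83), np.int64(61)), (np.int64(143), np.int64(98), np.int64(58)), (np.int64(145), np.int64(96), np.int64(56)), (np.int64(140), np.int64(91), np.int64(57)), (np.int64(147), np.int64(100), np.int64(60)), (np.int64(161), np.int64(119), np.int64(76))]
```

View pics/t10.png

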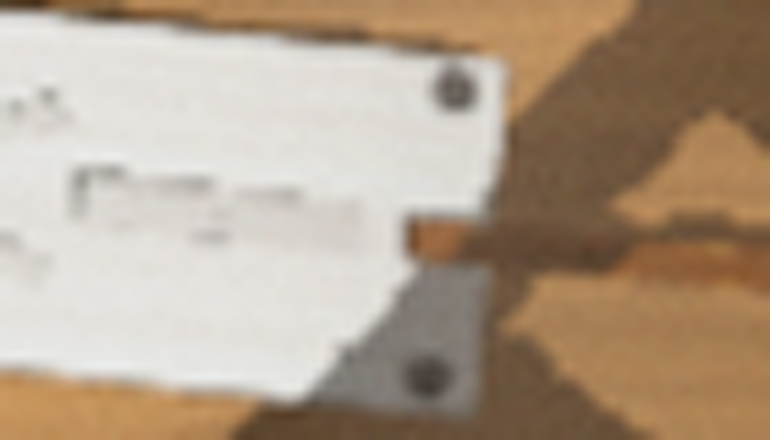

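```bash
python3 - <<'E'
from h import *
np.set_printoptions(precision=4,suppress=True)
d=cam('top')
o=np.array([.4968,.0275]);th=.12
G=lambda p:np.c_[(p[:,:2]-o)@[np.cos(th),-np.sin(th)],(p[:,:2]-o)@[np.sin(th),np.cos(th)]]
c=lambda x,y:(305+x/11-.45,225+y/11-.45)
print("tip",G(px2w(d,[(343,246.4),(346,246.6),c(410,240)],.0445)))
print("holes",G(px2w(d,[c(455,90),c(428,377)],.036)))
print("edges",G(px2w(d,[c(508,62),c(478,415)],.036)))
print("bar",G(px2w(d,[c(360,222),c(75,193)],.046)))
w=cam('wrist');save('w10.png',w['image']);np.save('w10.npy',np.r_[w['o'],w['Rw'].ravel()])
save('w10z.png',w['image'],(190,0,370,120),4.4)
E
```

```text
tip [[-0.0018 -0.1602]
 [-0.0016 -0.1665]
 [-0.002  -0.1577]]
holes [[ 0.0278 -0.1647]
 [-0.0282 -0.1646]]
edges [[ 0.0342 -0.1744]
 [-0.0346 -0.1749]]
bar [[ 0.0005 -0.1477]
 [ 0.0005 -0.0926]]
```

View pics/w10z.png

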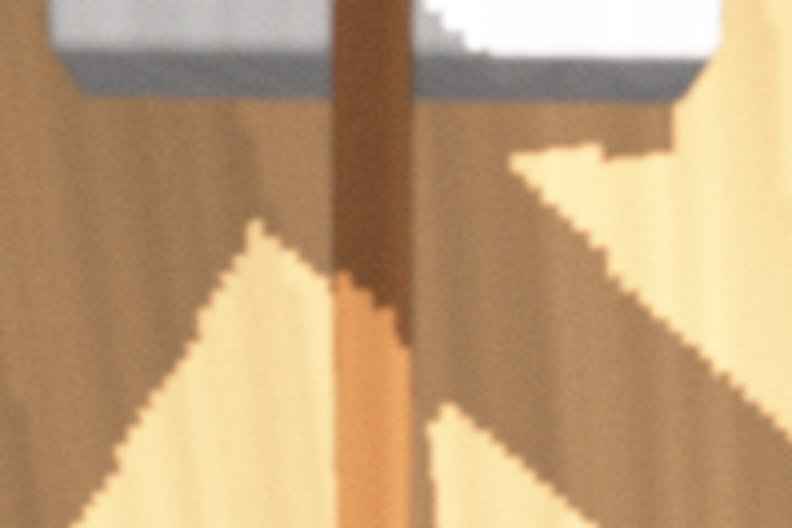

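The wrist crop puts the blade about 1.2 mm left of the plate's middle, and the top view puts the tip about 1.6 mm left, so both say my small turn was wrong. I'll undo it and shift 0.4 mm.

Emit:
jog_arm:
  moves:
    - {"fingers": 0,"x": 0,"y": 0.4,"z": 0,"rx": 0,"ry": 0,"rz": 0.009}
    - {"fingers": 0,"x": 0,"y": 0,"z": 0,"rx": 0,"ry": 0,"rz": 0}
    - {"fingers": 0,"x": 4,"y": 0,"z": 0,"rx": 0,"ry": 0,"rz": 0}
    - {"fingers": 0,"x": 4,"y": 0,"z": 0,"rx": 0,"ry": 0,"rz": 0}
    - {"fingers": 0,"x": 4,"y": 0,"z": 0,"rx": 0,"ry": 0,"rz": 0}
    - {"fingers": 0,"x": 4,"y": 0,"z": 0,"rx": 0,"ry": 0,"rz": 0}
    - {"fingers": 0,"x": 4,"y": 0,"z": 0,"rx": 0,"ry": 0,"rz": 0}
    - {"fingers": 0,"x": 3,"y": 0,"z": 0,"rx": 0,"ry": 0,"rz": 0}
    - {"fingers": 0,"x": 0,"y": 0,"z": 0,"rx": 0,"ry": 0,"rz": 0}

```text
t: 14.78
tcp_pos: [0.465, -0.2383, 0.2189]
eef_rot: [-179.9, -0.0, 83.1]
ft_force: [0.1, 0.3, -0.7]
finger_gap: 0.0128
```

```bash
python3 - <<'E'
from h import *
o=np.array([.4968,.0275]);u=np.array([np.sin(.12),np.cos(.12)])
plan([*(o+u*(-.0275-.002-.135)),.2185],83.1)
d=cam('top');save('t11.png',d['image'],(280,210,380,280),7)
w=cam('wrist');save('w11z.png',w['image'],(190,0,370,120),4.4)
E
```

```text
t 14.78 tcp [ 0.465  -0.2383  0.2189] rot [-1.7987e+02 -5.0000e-02  8.3110e+01] gap 0.0128 F [ 0.11  0.28 -0.75]
turn rotvec [-0.0022 -0.0008  0.0002]
shift after turn mm [103.2  -0.3   0.4]
shift now mm [103.2  -0.3   0.5]
```

View pics/t11.png

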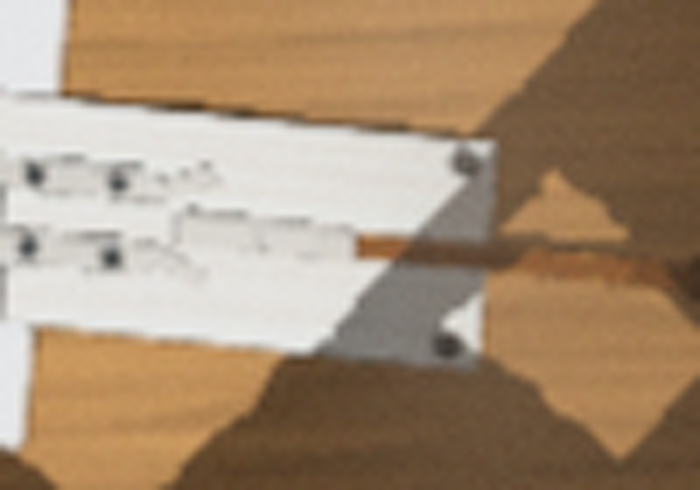

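View pics/w11z.png

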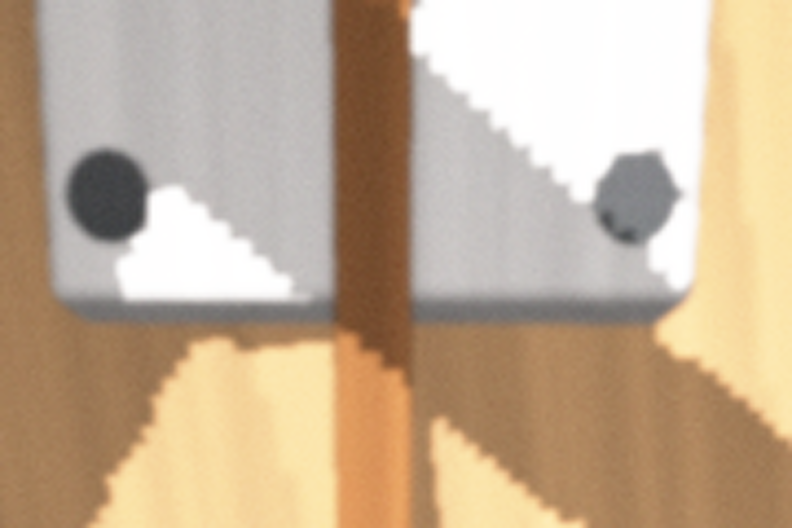

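The blade (crop column 372) is centred between the sill holes (mid 372) and reaches the bar in the top view at (357,245). I'll feed it now.

Emit:
jog_arm:
  moves:
    - {"fingers": 0,"x": 3,"y": 0,"z": 0,"rx": 0,"ry": 0,"rz": 0}
    - {"fingers": 0,"x": 3,"y": 0,"z": 0,"rx": 0,"ry": 0,"rz": 0}
    - {"fingers": 0,"x": 3,"y": 0,"z": 0,"rx": 0,"ry": 0,"rz": 0}
    - {"fingers": 0,"x": 3,"y": 0,"z": 0,"rx": 0,"ry": 0,"rz": 0}
    - {"fingers": 0,"x": 3,"y": 0,"z": 0,"rx": 0,"ry": 0,"rz": 0}
    - {"fingers": 0,"x": 3,"y": 0,"z": 0,"rx": 0,"ry": 0,"rz": 0}
    - {"fingers": 0,"x": 3,"y": 0,"z": 0,"rx": 0,"ry": 0,"rz": 0}
    - {"fingers": 0,"x": 3,"y": 0,"z": 0,"rx": 0,"ry": 0,"rz": 0}
    - {"fingers": 0,"x": 3,"y": 0,"z": 0,"rx": 0,"ry": 0,"rz": 0}
    - {"fingers": 0,"x": 3,"y": 0,"z": 0,"rx": 0,"ry": 0,"rz": 0}

```text
t: 15.72
tcp_pos: [0.4686, -0.209, 0.219]
eef_rot: [-179.9, -0.0, 83.1]
ft_force: [0.4, -0.0, 0.3]
finger_gap: 0.0128
```

Emit:
jog_arm:
  moves:
    - {"fingers": 0,"x": 2,"y": 0,"z": 0,"rx": 0,"ry": 0,"rz": 0}
    - {"fingers": 0,"x": 2,"y": 0,"z": 0,"rx": 0,"ry": 0,"rz": 0}
    - {"fingers": 0,"x": 2,"y": 0,"z": 0,"rx": 0,"ry": 0,"rz": 0}
    - {"fingers": 0,"x": 2,"y": 0,"z": 0,"rx": 0,"ry": 0,"rz": 0}
    - {"fingers": 0,"x": 2,"y": 0,"z": 0,"rx": 0,"ry": 0,"rz": 0}

```text
t: 16.13
tcp_pos: [0.4699, -0.1993, 0.219]
eef_rot: [-179.9, -0.0, 83.1]
ft_force: [-0.3, 0.2, 0.1]
finger_gap: 0.0126
```

```bash
python3 - <<'E'
from h import *
o=np.array([.4968,.0275]);u=np.array([np.sin(.12),np.cos(.12)])
plan([*(o+u*(-.0275-.002-.135)),.2185],83.1)
d=cam('top');save('t12.png',d['image'],(270,210,370,280),7)
d=cam('scene');save('s12.png',d['image'],(220,150,350,240),6)
E
```

```text
t 16.13 tcp [ 0.4699 -0.1993  0.219 ] rot [-1.7989e+02 -3.0000e-02  8.3070e+01] gap 0.0126 F [-0.26  0.2   0.08]
turn rotvec [-0.0019 -0.0005 -0.0006]
shift after turn mm [63.9 -0.4  0.5]
shift now mm [63.9 -0.5  0.5]
```

View pics/t12.png

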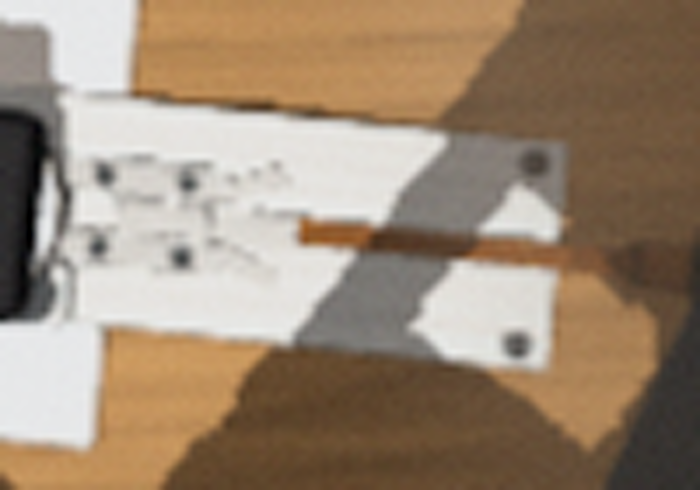

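View pics/s12.png

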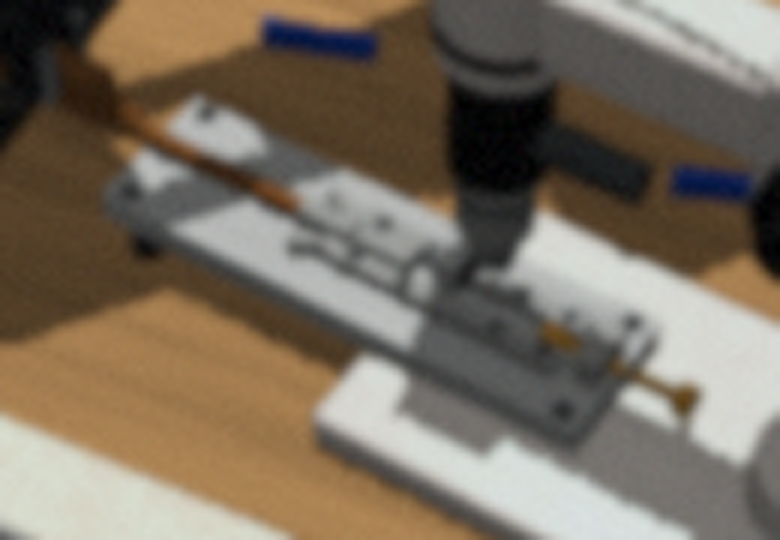

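The bar has entered the channel straight: the blade tip is at top crop (300,232) and the bar lies between the rails. Next I'll slow down for the roller.

Emit:
jog_arm:
  moves:
    - {"fingers": 0,"x": 2,"y": 0,"z": 0,"rx": 0,"ry": 0,"rz": 0}
    - {"fingers": 0,"x": 2,"y": 0,"z": 0,"rx": 0,"ry": 0,"rz": 0}
    - {"fingers": 0,"x": 2,"y": 0,"z": 0,"rx": 0,"ry": 0,"rz": 0}
    - {"fingers": 0,"x": 2,"y": 0,"z": 0,"rx": 0,"ry": 0,"rz": 0}
    - {"fingers": 0,"x": 1.5,"y": 0,"z": 0,"rx": 0,"ry": 0,"rz": 0}
    - {"fingers": 0,"x": 1.5,"y": 0,"z": 0,"rx": 0,"ry": 0,"rz": 0}

```text
t: 16.73
tcp_pos: [0.4712, -0.1883, 0.219]
eef_rot: [-179.9, -0.0, 83.1]
ft_force: [0.4, -1.2, -0.2]
finger_gap: 0.0133
```

Emit:
jog_arm:
  moves:
    - {"fingers": 0,"x": 1,"y": 0,"z": 0,"rx": 0,"ry": 0,"rz": 0}
    - {"fingers": 0,"x": 1,"y": 0,"z": 0,"rx": 0,"ry": 0,"rz": 0}
    - {"fingers": 0,"x": 1,"y": 0,"z": 0,"rx": 0,"ry": 0,"rz": 0}

```text
t: 16.98
tcp_pos: [0.4715, -0.1854, 0.219]
eef_rot: [-179.9, -0.0, 83.1]
ft_force: [-0.1, 0.2, -0.9]
finger_gap: 0.0129
```

Emit:
jog_arm:
  moves:
    - {"fingers": 0,"x": 1,"y": 0,"z": 0,"rx": 0,"ry": 0,"rz": 0}
    - {"fingers": 0,"x": 1,"y": 0,"z": 0,"rx": 0,"ry": 0,"rz": 0}

```text
t: 17.15
tcp_pos: [0.4718, -0.1835, 0.219]
eef_rot: [-179.9, -0.0, 83.1]
ft_force: [0.2, -0.3, -0.2]
finger_gap: 0.0131
```

Emit:
jog_arm:
  moves:
    - {"fingers": 0,"x": 1,"y": 0,"z": 0,"rx": 0,"ry": 0,"rz": 0}
    - {"fingers": 0,"x": 1,"y": 0,"z": 0,"rx": 0,"ry": 0,"rz": 0}

```text
t: 17.32
tcp_pos: [0.472, -0.1815, 0.219]
eef_rot: [-179.9, -0.0, 83.1]
ft_force: [-0.6, -1.2, -0.1]
finger_gap: 0.0131
```

Emit:
jog_arm:
  moves:
    - {"fingers": 0,"x": 1,"y": 0,"z": 0,"rx": 0,"ry": 0,"rz": 0}
    - {"fingers": 0,"x": 1,"y": 0,"z": 0,"rx": 0,"ry": 0,"rz": 0}

```text
t: 17.48
tcp_pos: [0.4725, -0.1802, 0.2193]
eef_rot: [-180.0, 0.1, 83.1]
ft_force: [-0.9, -6.0, 0.4]
finger_gap: 0.0127
```

Emit:
jog_arm:
  moves:
    - {"fingers": 0,"x": 0.8,"y": 0,"z": 0,"rx": 0,"ry": 0,"rz": 0}
    - {"fingers": 0,"x": 0.8,"y": 0,"z": 0,"rx": 0,"ry": 0,"rz": 0}

```text
t: 17.65
tcp_pos: [0.4728, -0.1788, 0.2194]
eef_rot: [-180.0, 0.1, 83.1]
ft_force: [-1.2, -4.6, -0.5]
finger_gap: 0.0125
```

Emit:
jog_arm:
  moves:
    - {"fingers": 0,"x": 0.8,"y": 0,"z": 0,"rx": 0,"ry": 0,"rz": 0}
    - {"fingers": 0,"x": 0.8,"y": 0,"z": 0,"rx": 0,"ry": 0,"rz": 0}

```text
t: 17.82
tcp_pos: [0.4729, -0.177, 0.2193]
eef_rot: [-180.0, 0.1, 83.1]
ft_force: [-0.7, -3.9, -0.2]
finger_gap: 0.0129
```

Emit:
jog_arm:
  moves:
    - {"fingers": 0,"x": 0.8,"y": 0,"z": 0,"rx": 0,"ry": 0,"rz": 0}
    - {"fingers": 0,"x": 0.8,"y": 0,"z": 0,"rx": 0,"ry": 0,"rz": 0}

```text
t: 17.98
tcp_pos: [0.4729, -0.1749, 0.2191]
eef_rot: [-179.9, -0.0, 83.1]
ft_force: [0.6, -3.4, 0.7]
finger_gap: 0.0129
```

The roller was felt at TCP y −0.1805 with a 6 N peak, then about 4 N drag. The stop should be met between TCP y −0.138 and −0.126.

Emit:
jog_arm:
  moves:
    - {"fingers": 0,"x": 1.5,"y": 0,"z": 0,"rx": 0,"ry": 0,"rz": 0}
    - {"fingers": 0,"x": 2,"y": 0,"z": 0,"rx": 0,"ry": 0,"rz": 0}
    - {"fingers": 0,"x": 2,"y": 0,"z": 0,"rx": 0,"ry": 0,"rz": 0}
    - {"fingers": 0,"x": 2,"y": 0,"z": 0,"rx": 0,"ry": 0,"rz": 0}
    - {"fingers": 0,"x": 2,"y": 0,"z": 0,"rx": 0,"ry": 0,"rz": 0}
    - {"fingers": 0,"x": 2,"y": 0,"z": 0,"rx": 0,"ry": 0,"rz": 0}
    - {"fingers": 0,"x": 2,"y": 0,"z": 0,"rx": 0,"ry": 0,"rz": 0}
    - {"fingers": 0,"x": 2,"y": 0,"z": 0,"rx": 0,"ry": 0,"rz": 0}
    - {"fingers": 0,"x": 2,"y": 0,"z": 0,"rx": 0,"ry": 0,"rz": 0}
    - {"fingers": 0,"x": 2,"y": 0,"z": 0,"rx": 0,"ry": 0,"rz": 0}

```text
t: 18.82
tcp_pos: [0.4752, -0.1552, 0.219]
eef_rot: [-179.9, -0.0, 83.1]
ft_force: [-0.2, -3.2, -0.5]
finger_gap: 0.0128
```

Emit:
jog_arm:
  moves:
    - {"fingers": 0,"x": 1,"y": 0,"z": 0,"rx": 0,"ry": 0,"rz": 0}
    - {"fingers": 0,"x": 1,"y": 0,"z": 0,"rx": 0,"ry": 0,"rz": 0}
    - {"fingers": 0,"x": 1,"y": 0,"z": 0,"rx": 0,"ry": 0,"rz": 0}
    - {"fingers": 0,"x": 1,"y": 0,"z": 0,"rx": 0,"ry": 0,"rz": 0}
    - {"fingers": 0,"x": 1,"y": 0,"z": 0,"rx": 0,"ry": 0,"rz": 0}
    - {"fingers": 0,"x": 1,"y": 0,"z": 0,"rx": 0,"ry": 0,"rz": 0}

```text
t: 19.32
tcp_pos: [0.4759, -0.1494, 0.219]
eef_rot: [-179.9, -0.0, 83.1]
ft_force: [-0.4, -4.0, -1.0]
finger_gap: 0.0127
```

```bash
python3 - <<'E'
from h import *
d=cam('top');save('t13.png',d['image'],(250,205,350,280),7)
d=cam('scene');save('s13.png',d['image'],(220,150,350,240),6)
E
```

```text
(no output)
```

View pics/s13.png

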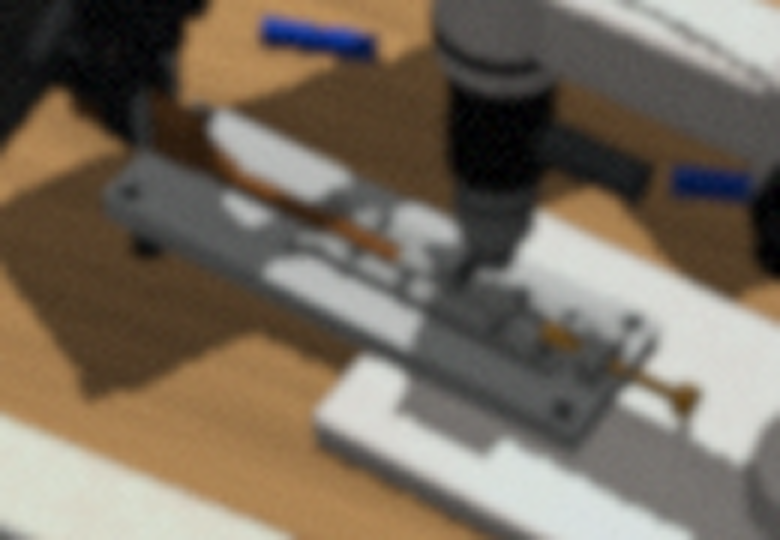

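The blade tip is at crop (395,252), the bar is well under the roller, and the fingers are clear. I'll keep going, then feel for the stop in small steps.

Emit:
jog_arm:
  moves:
    - {"fingers": 0,"x": 0.8,"y": 0,"z": 0,"rx": 0,"ry": 0,"rz": 0}
    - {"fingers": 0,"x": 0.8,"y": 0,"z": 0,"rx": 0,"ry": 0,"rz": 0}
    - {"fingers": 0,"x": 0.8,"y": 0,"z": 0,"rx": 0,"ry": 0,"rz": 0}
    - {"fingers": 0,"x": 0.8,"y": 0,"z": 0,"rx": 0,"ry": 0,"rz": 0}
    - {"fingers": 0,"x": 0.8,"y": 0,"z": 0,"rx": 0,"ry": 0,"rz": 0}
    - {"fingers": 0,"x": 0.8,"y": 0,"z": 0,"rx": 0,"ry": 0,"rz": 0}
    - {"fingers": 0,"x": 0.8,"y": 0,"z": 0,"rx": 0,"ry": 0,"rz": 0}
    - {"fingers": 0,"x": 0.8,"y": 0,"z": 0,"rx": 0,"ry": 0,"rz": 0}
    - {"fingers": 0,"x": 0.8,"y": 0,"z": 0,"rx": 0,"ry": 0,"rz": 0}

```text
t: 20.17
tcp_pos: [0.4768, -0.1422, 0.219]
eef_rot: [-179.9, -0.0, 83.1]
ft_force: [0.3, -4.4, 0.1]
finger_gap: 0.0128
```

Emit:
jog_arm:
  moves:
    - {"fingers": 0,"x": 0.5,"y": 0,"z": 0,"rx": 0,"ry": 0,"rz": 0}
    - {"fingers": 0,"x": 0.5,"y": 0,"z": 0,"rx": 0,"ry": 0,"rz": 0}

```text
t: 20.33
tcp_pos: [0.4769, -0.1413, 0.219]
eef_rot: [-179.9, -0.0, 83.1]
ft_force: [0.1, -2.8, 0.9]
finger_gap: 0.0129
```

Emit:
jog_arm:
  moves:
    - {"fingers": 0,"x": 0.4,"y": 0,"z": 0,"rx": 0,"ry": 0,"rz": 0}
    - {"fingers": 0,"x": 0.4,"y": 0,"z": 0,"rx": 0,"ry": 0,"rz": 0}

```text
t: 20.5
tcp_pos: [0.477, -0.1405, 0.219]
eef_rot: [-179.9, -0.0, 83.1]
ft_force: [0.7, -3.1, 0.2]
finger_gap: 0.0125
```

Emit:
jog_arm:
  moves:
    - {"fingers": 0,"x": 0.4,"y": 0,"z": 0,"rx": 0,"ry": 0,"rz": 0}
    - {"fingers": 0,"x": 0.4,"y": 0,"z": 0,"rx": 0,"ry": 0,"rz": 0}

```text
t: 20.67
tcp_pos: [0.4771, -0.1397, 0.219]
eef_rot: [-179.9, -0.0, 83.1]
ft_force: [-0.3, -4.2, -0.1]
finger_gap: 0.0132
```

Emit:
jog_arm:
  moves:
    - {"fingers": 0,"x": 0.4,"y": 0,"z": 0,"rx": 0,"ry": 0,"rz": 0}
    - {"fingers": 0,"x": 0.4,"y": 0,"z": 0,"rx": 0,"ry": 0,"rz": 0}

```text
t: 20.83
tcp_pos: [0.4772, -0.1389, 0.219]
eef_rot: [-179.9, -0.0, 83.1]
ft_force: [0.4, -4.1, -0.4]
finger_gap: 0.013
```

Emit:
jog_arm:
  moves:
    - {"fingers": 0,"x": 0.4,"y": 0,"z": 0,"rx": 0,"ry": 0,"rz": 0}
    - {"fingers": 0,"x": 0.4,"y": 0,"z": 0,"rx": 0,"ry": 0,"rz": 0}

```text
t: 21.0
tcp_pos: [0.4773, -0.1381, 0.219]
eef_rot: [-179.9, -0.0, 83.1]
ft_force: [-0.1, -3.3, 0.2]
finger_gap: 0.0132
```

Emit:
jog_arm:
  moves:
    - {"fingers": 0,"x": 0.4,"y": 0,"z": 0,"rx": 0,"ry": 0,"rz": 0}
    - {"fingers": 0,"x": 0.4,"y": 0,"z": 0,"rx": 0,"ry": 0,"rz": 0}

```text
t: 21.17
tcp_pos: [0.4774, -0.1373, 0.219]
eef_rot: [-179.9, -0.0, 83.1]
ft_force: [-0.2, -4.2, 0.2]
finger_gap: 0.0131
```

Emit:
jog_arm:
  moves:
    - {"fingers": 0,"x": 0.4,"y": 0,"z": 0,"rx": 0,"ry": 0,"rz": 0}
    - {"fingers": 0,"x": 0.4,"y": 0,"z": 0,"rx": 0,"ry": 0,"rz": 0}

```text
t: 21.33
tcp_pos: [0.4775, -0.1365, 0.219]
eef_rot: [-179.9, -0.0, 83.1]
ft_force: [-0.0, -4.2, -0.5]
finger_gap: 0.013
```

Emit:
jog_arm:
  moves:
    - {"fingers": 0,"x": 0.4,"y": 0,"z": 0,"rx": 0,"ry": 0,"rz": 0}
    - {"fingers": 0,"x": 0.4,"y": 0,"z": 0,"rx": 0,"ry": 0,"rz": 0}

```text
t: 21.5
tcp_pos: [0.4776, -0.1357, 0.219]
eef_rot: [-179.9, -0.0, 83.1]
ft_force: [1.0, -4.1, 0.6]
finger_gap: 0.0129
```

Emit:
jog_arm:
  moves:
    - {"fingers": 0,"x": 0.4,"y": 0,"z": 0,"rx": 0,"ry": 0,"rz": 0}
    - {"fingers": 0,"x": 0.4,"y": 0,"z": 0,"rx": 0,"ry": 0,"rz": 0}

```text
t: 21.67
tcp_pos: [0.4777, -0.1349, 0.219]
eef_rot: [-179.9, -0.0, 83.1]
ft_force: [0.1, -3.2, -0.6]
finger_gap: 0.0129
```

Emit:
jog_arm:
  moves:
    - {"fingers": 0,"x": 0.4,"y": 0,"z": 0,"rx": 0,"ry": 0,"rz": 0}
    - {"fingers": 0,"x": 0.4,"y": 0,"z": 0,"rx": 0,"ry": 0,"rz": 0}

```text
t: 21.83
tcp_pos: [0.4778, -0.1341, 0.219]
eef_rot: [-179.9, -0.0, 83.1]
ft_force: [-0.5, -3.4, 0.8]
finger_gap: 0.0126
```

Emit:
jog_arm:
  moves:
    - {"fingers": 0,"x": 0.4,"y": 0,"z": 0,"rx": 0,"ry": 0,"rz": 0}
    - {"fingers": 0,"x": 0.4,"y": 0,"z": 0,"rx": 0,"ry": 0,"rz": 0}

```text
t: 22.0
tcp_pos: [0.4779, -0.1338, 0.2192]
eef_rot: [-179.9, 0.0, 83.1]
ft_force: [-1.5, -6.9, 0.8]
finger_gap: 0.0128
```

The force has risen to 7 N with the TCP stalling at y −0.1338, right where I expected the stop. I'll press gently up to about 10 N.

Emit:
jog_arm:
  moves:
    - {"fingers": 0,"x": 0.2,"y": 0,"z": 0,"rx": 0,"ry": 0,"rz": 0}
    - {"fingers": 0,"x": 0,"y": 0,"z": 0,"rx": 0,"ry": 0,"rz": 0}

```text
t: 22.17
tcp_pos: [0.478, -0.1338, 0.2192]
eef_rot: [-179.9, 0.1, 83.1]
ft_force: [-1.1, -7.3, 0.4]
finger_gap: 0.0131
```

Emit:
jog_arm:
  moves:
    - {"fingers": 0,"x": 0.2,"y": 0,"z": 0,"rx": 0,"ry": 0,"rz": 0}
    - {"fingers": 0,"x": 0,"y": 0,"z": 0,"rx": 0,"ry": 0,"rz": 0}

```text
t: 22.33
tcp_pos: [0.478, -0.1337, 0.2193]
eef_rot: [-179.9, 0.1, 83.1]
ft_force: [-1.2, -7.4, 0.2]
finger_gap: 0.0128
```

Emit:
jog_arm:
  moves:
    - {"fingers": 0,"x": 0.3,"y": 0,"z": 0,"rx": 0,"ry": 0,"rz": 0}
    - {"fingers": 0,"x": 0,"y": 0,"z": 0,"rx": 0,"ry": 0,"rz": 0}

```text
t: 22.5
tcp_pos: [0.4781, -0.1336, 0.2193]
eef_rot: [-179.9, 0.1, 83.1]
ft_force: [-0.8, -8.7, 0.9]
finger_gap: 0.0129
```

Emit:
jog_arm:
  moves:
    - {"fingers": 0,"x": 0.2,"y": 0,"z": 0,"rx": 0,"ry": 0,"rz": 0}
    - {"fingers": 0,"x": 0,"y": 0,"z": 0,"rx": 0,"ry": 0,"rz": 0}
    - {"fingers": 0,"x": 0,"y": 0,"z": 0,"rx": 0,"ry": 0,"rz": 0}
    - {"fingers": 0,"x": 0,"y": 0,"z": 0,"rx": 0,"ry": 0,"rz": 0}
    - {"fingers": 0,"x": 0,"y": 0,"z": 0,"rx": 0,"ry": 0,"rz": 0}

```text
t: 22.92
tcp_pos: [0.4781, -0.1336, 0.2193]
eef_rot: [-179.9, 0.1, 83.1]
ft_force: [-0.8, -9.0, 0.7]
finger_gap: 0.0129
```

```bash
python3 - <<'E'
from h import *
for i in range(4):
    d=cam('scene'); print(np.round(monitor.sense()['ft_force'],2),monitor.sense()['tcp_pos'])
save('s14.png',d['image'],(240,150,350,240),7)
E
```

```text
[-1.58 -9.23  0.14] [ 0.4780997  -0.13355603  0.21935044]
[-1.78 -8.89  0.78] [ 0.47811108 -0.13356557  0.2193472 ]
[-1.1  -8.53  0.82] [ 0.47807825 -0.13354648  0.21933088]
[-1.07 -9.    1.47] [ 0.47810304 -0.13355017  0.21932525]
```

View pics/s14.png

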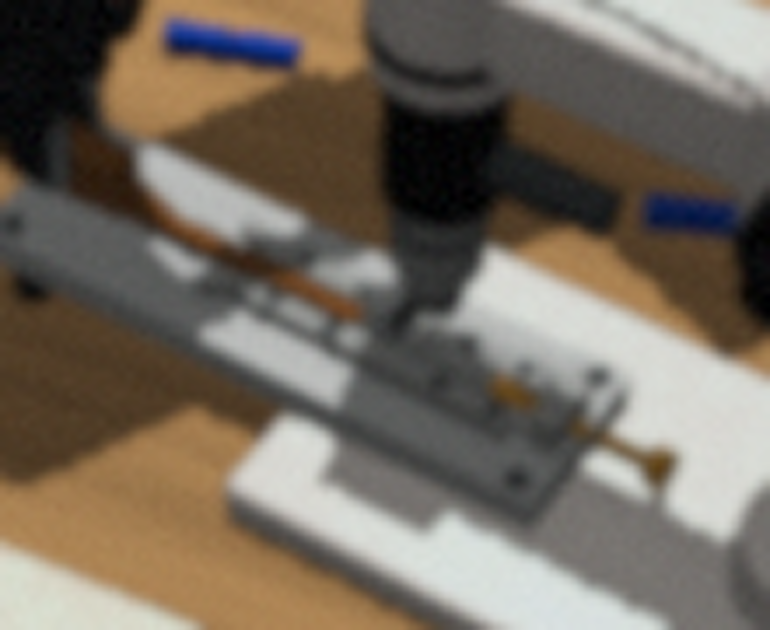

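Held at about 9 N steadily, with the TCP stalled at the position both the camera and the roller-based estimate gave for the stop. I'll withdraw the stick straight back.

Emit:
jog_arm:
  moves:
    - {"fingers": 0,"x": -2,"y": 0,"z": 0,"rx": 0,"ry": 0,"rz": 0}
    - {"fingers": 0,"x": -6,"y": 0,"z": 0,"rx": 0,"ry": 0,"rz": 0}
    - {"fingers": 0,"x": -12,"y": 0,"z": 0,"rx": 0,"ry": 0,"rz": 0}
    - {"fingers": 0,"x": -15,"y": 0,"z": 0,"rx": 0,"ry": 0,"rz": 0}
    - {"fingers": 0,"x": -15,"y": 0,"z": 0,"rx": 0,"ry": 0,"rz": 0}
    - {"fingers": 0,"x": -15,"y": 0,"z": 0,"rx": 0,"ry": 0,"rz": 0}
    - {"fingers": 0,"x": -15,"y": 0,"z": 0,"rx": 0,"ry": 0,"rz": 0}
    - {"fingers": 0,"x": -20,"y": 0,"z": 0,"rx": 0,"ry": 0,"rz": 0}
    - {"fingers": 0,"x": -20,"y": 0,"z": -10,"rx": 0,"ry": 0,"rz": 0}
    - {"fingers": 0,"x": -10,"y": 0,"z": -20,"rx": 0,"ry": 0,"rz": 0}

```text
t: 23.95
tcp_pos: [0.461, -0.2634, 0.2471]
eef_rot: [-179.7, -0.2, 83.0]
ft_force: [0.9, -0.1, -0.7]
finger_gap: 0.0128
```

Emit:
jog_arm:
  moves:
    - {"fingers": 0,"x": 0,"y": 0,"z": -15,"rx": 0,"ry": 0,"rz": 0}
    - {"fingers": 0,"x": 0,"y": 0,"z": 0,"rx": 0,"ry": 0,"rz": 0}

```text
t: 24.12
tcp_pos: [0.4628, -0.2636, 0.2665]
eef_rot: [179.9, 0.1, 83.0]
ft_force: [-0.0, -0.6, 0.3]
finger_gap: 0.013
```

```bash
python3 - <<'E'
from h import *
plan([.4845,-.2991,.25],-21.4)
d=cam('top');save('t15.png',d['image'],(235,195,375,285),5.5)
d=cam('scene');save('s15.png',d['image'],(240,150,350,240),7)
E
```

```text
t 24.12 tcp [ 0.4628 -0.2636  0.2665] rot [1.7988e+02 1.0000e-01 8.2970e+01] gap 0.013 F [-0.04 -0.57  0.31]
turn rotvec [ 3.2000e-03 -7.0000e-04  1.8216e+00]
shift after turn mm [33.1 25.1 16.5]
shift now mm [-32.6  25.8  16.6]
```

View pics/s15.png

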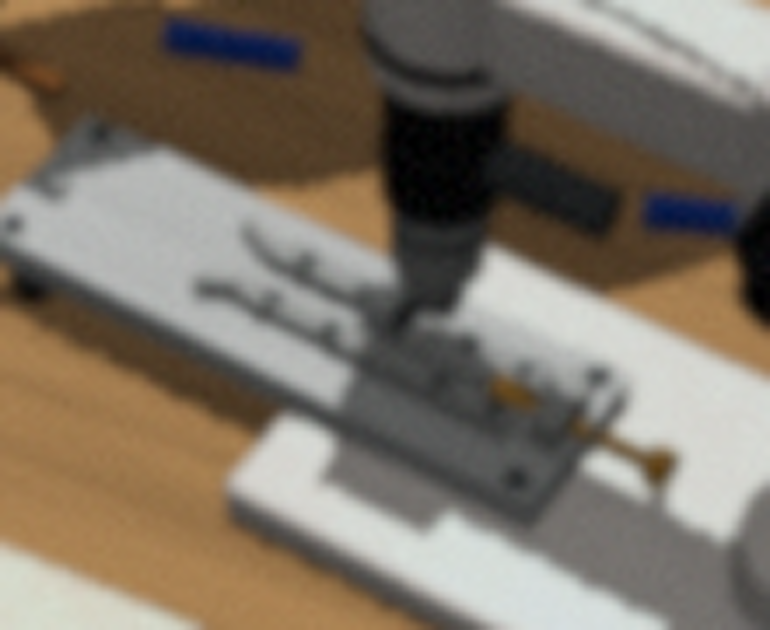

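View pics/t15.png

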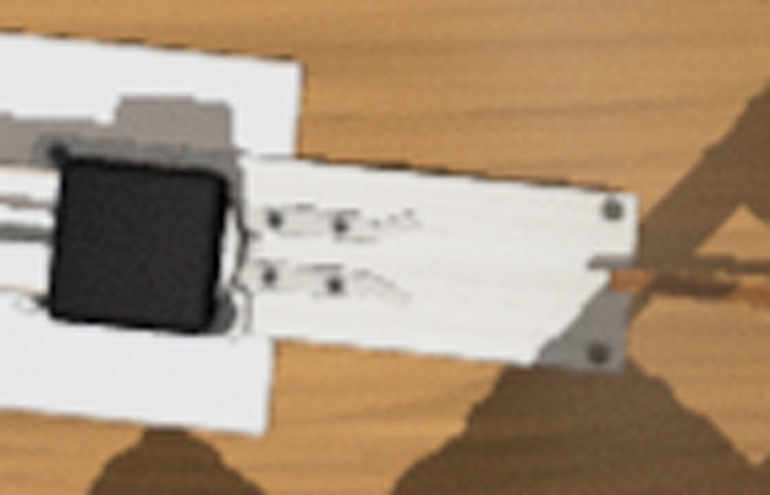

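The channel is clear of the stick and the bar is hidden under the tube; the tip is now at top crop (612,280). I'll take the stick back to its place on the mat.

Emit:
jog_arm:
  moves:
    - {"fingers": 0,"x": -16.5,"y": 12.8,"z": 0,"rx": 0,"ry": 0,"rz": 0}
    - {"fingers": 0,"x": -16.3,"y": 12.8,"z": 0,"rx": 0,"ry": 0,"rz": 0}
    - {"fingers": 0,"x": 0,"y": 0,"z": 0,"rx": 0,"ry": 0,"rz": 0.114}
    - {"fingers": 0,"x": 0,"y": 0,"z": 0,"rx": 0,"ry": 0,"rz": 0.114}
    - {"fingers": 0,"x": 0,"y": 0,"z": 0,"rx": 0,"ry": 0,"rz": 0.114}
    - {"fingers": 0,"x": 0,"y": 0,"z": 0,"rx": 0,"ry": 0,"rz": 0.114}
    - {"fingers": 0,"x": 0,"y": 0,"z": 0,"rx": 0,"ry": 0,"rz": 0.114}
    - {"fingers": 0,"x": 0,"y": 0,"z": 0,"rx": 0,"ry": 0,"rz": 0.114}
    - {"fingers": 0,"x": 0,"y": 0,"z": 0,"rx": 0,"ry": 0,"rz": 0.114}
    - {"fingers": 0,"x": 0,"y": 0,"z": 0,"rx": 0,"ry": 0,"rz": 0.114}

```text
t: 25.05
tcp_pos: [0.4834, -0.2964, 0.2622]
eef_rot: [-179.7, 0.1, 30.5]
ft_force: [1.1, 0.0, -0.5]
finger_gap: 0.0129
```

Emit:
jog_arm:
  moves:
    - {"fingers": 0,"x": 0,"y": 0,"z": 0,"rx": 0,"ry": 0,"rz": 0.114}
    - {"fingers": 0,"x": 0,"y": 0,"z": 0,"rx": 0,"ry": 0,"rz": 0.114}
    - {"fingers": 0,"x": 0,"y": 0,"z": 0,"rx": 0,"ry": 0,"rz": 0.114}
    - {"fingers": 0,"x": 0,"y": 0,"z": 0,"rx": 0,"ry": 0,"rz": 0.114}
    - {"fingers": 0,"x": 0,"y": 0,"z": 0,"rx": 0,"ry": 0,"rz": 0.114}
    - {"fingers": 0,"x": 0,"y": 0,"z": 0,"rx": 0,"ry": 0,"rz": 0.114}
    - {"fingers": 0,"x": 0,"y": 0,"z": 0,"rx": 0,"ry": 0,"rz": 0.114}
    - {"fingers": 0,"x": 0,"y": 0,"z": 0,"rx": 0,"ry": 0,"rz": 0.112}
    - {"fingers": 0,"x": 0,"y": 0,"z": 0,"rx": 0,"ry": 0,"rz": 0}
    - {"fingers": 0,"x": 0,"y": 0,"z": 0,"rx": 0,"ry": 0,"rz": 0}

```text
t: 25.88
tcp_pos: [0.4835, -0.2966, 0.2626]
eef_rot: [-179.9, 0.2, -21.1]
ft_force: [0.2, 0.6, -1.0]
finger_gap: 0.0127
```

```bash
python3 - <<'E'
from h import *
plan([.4845,-.2991,.184],-21.4)
d=cam('wrist');save('w16.png',d['image'])
E
```

```text
t 25.88 tcp [ 0.4835 -0.2966  0.2626] rot [-179.94    0.24  -21.1 ] gap 0.0127 F [ 0.25  0.59 -0.98]
turn rotvec [-0.001   0.0042  0.0052]
shift after turn mm [ 1.8  2.  78.6]
shift now mm [ 2.1  2.  78.6]
```

View pics/w16.png

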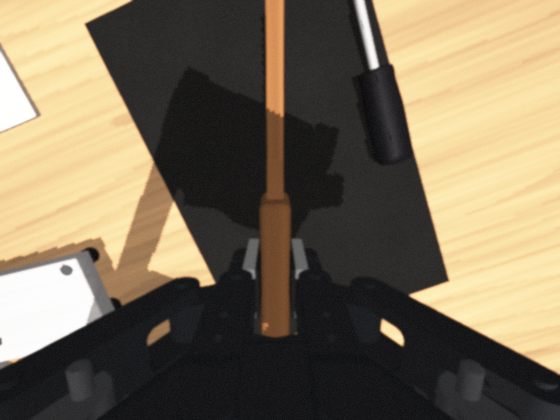

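The stick is over the mat with its handle at (276,265), clear of the screwdriver. I'll lower it.

Emit:
jog_arm:
  moves:
    - {"fingers": 0,"x": 1,"y": 2,"z": 30,"rx": 0,"ry": 0.004,"rz": 0}
    - {"fingers": 0,"x": 0,"y": 0,"z": 30,"rx": 0,"ry": 0,"rz": 0}
    - {"fingers": 0,"x": 0,"y": 0,"z": 12,"rx": 0,"ry": 0,"rz": 0}
    - {"fingers": 0,"x": 0,"y": 0,"z": 3,"rx": 0,"ry": 0,"rz": 0}
    - {"fingers": 0,"x": 0,"y": 0,"z": 0,"rx": 0,"ry": 0,"rz": 0}
    - {"fingers": 0,"x": 0,"y": 0,"z": 0,"rx": 0,"ry": 0,"rz": 0}

```text
t: 26.43
tcp_pos: [0.4844, -0.2997, 0.1894]
eef_rot: [180.0, -0.2, -21.3]
ft_force: [0.0, 0.0, -0.1]
finger_gap: 0.0129
```

Emit:
jog_arm:
  moves:
    - {"fingers": 0,"x": 0,"y": 0,"z": 3,"rx": 0,"ry": -0.003,"rz": 0}
    - {"fingers": 0,"x": 0,"y": 0,"z": 1.5,"rx": 0,"ry": 0,"rz": 0}
    - {"fingers": 0,"x": 0,"y": 0,"z": 0,"rx": 0,"ry": 0,"rz": 0}
    - {"fingers": 0,"x": 0,"y": 0,"z": 0,"rx": 0,"ry": 0,"rz": 0}

```text
t: 26.77
tcp_pos: [0.4842, -0.2996, 0.1849]
eef_rot: [180.0, 0.0, -21.3]
ft_force: [-0.4, -0.0, 0.3]
finger_gap: 0.0128
```

Emit:
jog_arm:
  moves:
    - {"fingers": 0,"x": 0,"y": 0,"z": 0.7,"rx": 0,"ry": 0,"rz": 0}
    - {"fingers": 0,"x": 0,"y": 0,"z": 0.4,"rx": 0,"ry": 0,"rz": 0}
    - {"fingers": 0,"x": 0,"y": 0,"z": 0,"rx": 0,"ry": 0,"rz": 0}
    - {"fingers": 0,"x": 0,"y": 0,"z": 0,"rx": 0,"ry": 0,"rz": 0}

```text
t: 27.1
tcp_pos: [0.4842, -0.2996, 0.1838]
eef_rot: [180.0, 0.0, -21.3]
ft_force: [-0.7, 1.4, 5.4]
finger_gap: 0.0132
```

Contact with the mat at the original height. I'll open and rise.

Emit:
jog_arm:
  moves:
    - {"fingers": 0.2,"x": 0,"y": 0,"z": 0,"rx": 0,"ry": 0,"rz": 0}
    - {"fingers": 0.35,"x": 0,"y": 0,"z": 0,"rx": 0,"ry": 0,"rz": 0}
    - {"fingers": 0.4,"x": 0,"y": 0,"z": 0,"rx": 0,"ry": 0,"rz": 0}
    - {"fingers": 0.4,"x": 0,"y": 0,"z": -10,"rx": 0,"ry": 0,"rz": 0}
    - {"fingers": 0.4,"x": 0,"y": 0,"z": -30,"rx": 0,"ry": 0,"rz": 0}
    - {"fingers": 0.4,"x": 0,"y": 0,"z": -35,"rx": 0,"ry": 0,"rz": 0}
    - {"fingers": 0.4,"x": 0,"y": 0,"z": -40,"rx": 0,"ry": 0,"rz": -0.118}
    - {"fingers": 0.4,"x": 0,"y": 0,"z": -40,"rx": 0,"ry": 0,"rz": -0.118}
    - {"fingers": 0.4,"x": 0,"y": 0,"z": 0,"rx": 0,"ry": 0,"rz": -0.118}
    - {"fingers": 0.4,"x": 0,"y": 0,"z": 0,"rx": 0,"ry": 0,"rz": -0.118}

```text
t: 27.93
tcp_pos: [0.4848, -0.3, 0.3427]
eef_rot: [179.7, -0.2, 6.1]
ft_force: [0.1, -1.2, -0.6]
finger_gap: 0.0341
```

Emit:
jog_arm:
  moves:
    - {"fingers": 0.4,"x": 0,"y": 0,"z": 0,"rx": 0,"ry": 0,"rz": -0.118}
    - {"fingers": 0.4,"x": 0,"y": 0,"z": 0,"rx": 0,"ry": 0,"rz": -0.118}
    - {"fingers": 0.4,"x": 0,"y": 0,"z": 0,"rx": 0,"ry": 0,"rz": -0.118}
    - {"fingers": 0.4,"x": 0,"y": 0,"z": 0,"rx": 0,"ry": 0,"rz": -0.118}
    - {"fingers": 0.4,"x": 0,"y": 0,"z": 0,"rx": 0,"ry": 0,"rz": -0.118}
    - {"fingers": 0.4,"x": 0,"y": 0,"z": 0,"rx": 0,"ry": 0,"rz": -0.118}
    - {"fingers": 0.4,"x": 0,"y": 0,"z": 0,"rx": 0,"ry": 0,"rz": -0.118}
    - {"fingers": 0.4,"x": 0,"y": 0,"z": 0,"rx": 0,"ry": 0,"rz": -0.118}
    - {"fingers": 0.4,"x": 0,"y": 0,"z": 0,"rx": 0,"ry": 0,"rz": -0.118}
    - {"fingers": 0.4,"x": 0,"y": 0,"z": 0,"rx": 0,"ry": 0,"rz": -0.118}

```text
t: 28.77
tcp_pos: [0.4841, -0.2994, 0.3389]
eef_rot: [-180.0, 0.0, 73.7]
ft_force: [0.2, -1.0, 0.2]
finger_gap: 0.0342
```

```bash
python3 - <<'E'
from h import *
plan([.65,-.05,.34],83)
d=cam('scene');save('s17.png',d['image'])
d=cam('top');save('t17.png',d['image'])
E
```

```text
t 28.77 tcp [ 0.4841 -0.2994  0.3389] rot [-179.95    0.     73.66] gap 0.0342 F [ 0.17 -0.98  0.24]
turn rotvec [-0.0008 -0.     -0.163 ]
shift after turn mm [267.8 134.3  -1.1]
shift now mm [286.   89.1  -1.2]
```

View pics/s17.png

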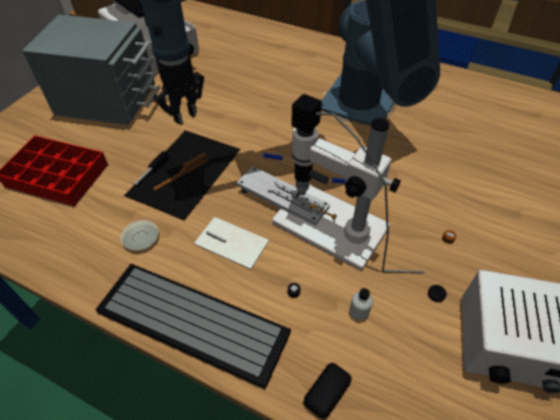

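View pics/t17.png

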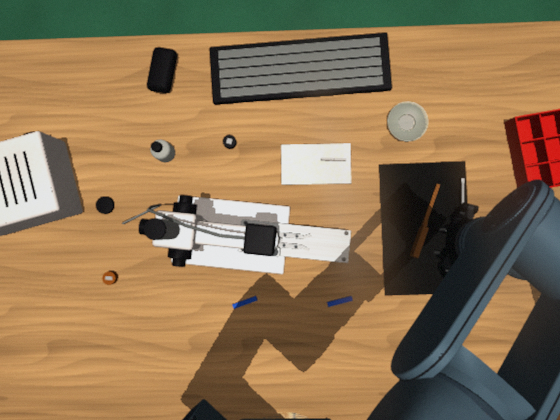

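The stick is back on the mat at top (427,220) and everything else is where it was. I'll take one wrist view from the earlier vantage point to confirm the bar against the screw.

Emit:
jog_arm:
  moves:
    - {"fingers": 0.4,"x": 0,"y": 0,"z": -10,"rx": 0,"ry": 0,"rz": -0.118}
    - {"fingers": 0.4,"x": 0,"y": 0,"z": -5,"rx": 0,"ry": 0,"rz": -0.045}
    - {"fingers": 0.4,"x": 0,"y": 33,"z": 0,"rx": 0,"ry": 0,"rz": 0}
    - {"fingers": 0.4,"x": 20,"y": 33,"z": 0,"rx": 0,"ry": 0,"rz": 0}
    - {"fingers": 0.4,"x": 33,"y": 20,"z": 0,"rx": 0,"ry": 0,"rz": 0}
    - {"fingers": 0.4,"x": 33,"y": 20,"z": 0,"rx": 0,"ry": 0,"rz": 0}
    - {"fingers": 0.4,"x": 33,"y": 20,"z": 0,"rx": 0,"ry": 0,"rz": 0}
    - {"fingers": 0.4,"x": 35,"y": 8,"z": 0,"rx": 0,"ry": 0,"rz": 0}
    - {"fingers": 0.4,"x": 35,"y": 0,"z": 0,"rx": 0,"ry": 0,"rz": 0}
    - {"fingers": 0.4,"x": 30,"y": 0,"z": 0,"rx": 0,"ry": 0,"rz": 0}

```text
t: 29.7
tcp_pos: [0.6456, -0.097, 0.3532]
eef_rot: [-179.9, -0.0, 82.5]
ft_force: [0.1, -0.2, -0.9]
finger_gap: 0.034
```

Emit:
jog_arm:
  moves:
    - {"fingers": 0.4,"x": 30,"y": 0,"z": 0,"rx": 0,"ry": 0,"rz": 0}
    - {"fingers": 0.4,"x": 15,"y": 0,"z": 0,"rx": 0,"ry": 0,"rz": 0}
    - {"fingers": 0.4,"x": 0,"y": 0,"z": 0,"rx": 0,"ry": 0,"rz": 0}
    - {"fingers": 0.4,"x": 0,"y": 0,"z": 0,"rx": 0,"ry": 0,"rz": 0}

```text
t: 30.03
tcp_pos: [0.6508, -0.0543, 0.3535]
eef_rot: [-180.0, 0.0, 82.7]
ft_force: [-1.2, -0.1, -0.1]
finger_gap: 0.0341
```

```bash
python3 - <<'E'
from h import *
plan([.65,-.05,.34],83)
d=cam('wrist');save('w18.png',d['image']);save('w18z.png',d['image'],(40,0,220,190),3.1)
np.save('w18.npy',np.r_[d['o'],d['Rw'].ravel()])
E
```

```text
t 30.03 tcp [ 0.6508 -0.0543  0.3535] rot [-1.7996e+02  3.0000e-02  8.2650e+01] gap 0.0341 F [-1.22 -0.14 -0.06]
turn rotvec [-0.0008  0.0005 -0.006 ]
shift after turn mm [ 4.2 -1.4 13.5]
shift now mm [ 4.2 -1.4 13.5]
```

View pics/w18.png

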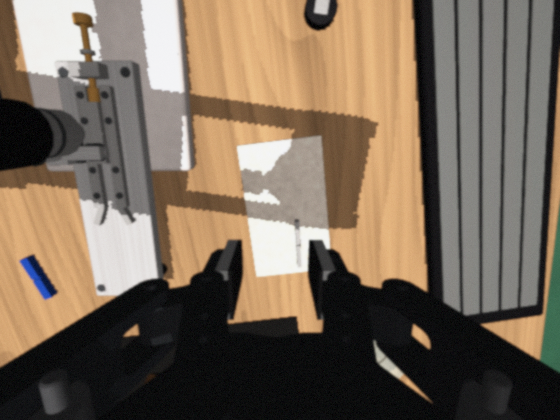

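View pics/w18z.png

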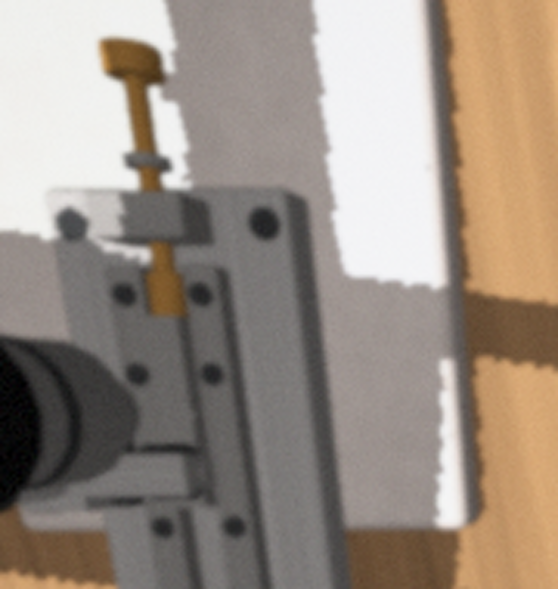

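```bash
python3 - <<'E'
import cv2
im=cv2.imread('pics/w18.png')[85:165,65:125]
im=cv2.convertScaleAbs(im,alpha=1.5,beta=-40)
cv2.imwrite('pics/w18y.png',cv2.resize(im,None,fx=7,fy=7,interpolation=2))
E
```

```text
(no output)
```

View pics/w18y.png

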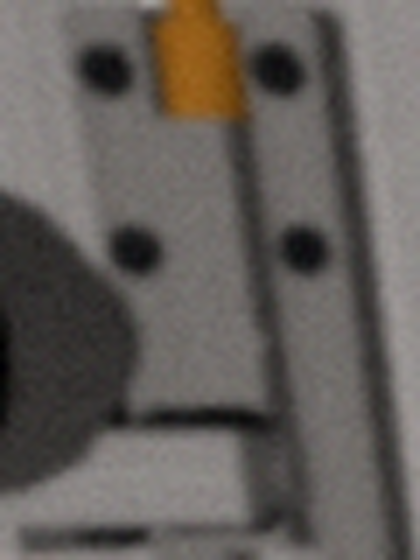

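```bash
python3 - <<'E'
import cv2,numpy as np
im=cv2.imread('pics/w18.png')[...,1].astype(int)
for v in range(98,148):
    c=int(round(92.5+(v-102)*.17)); print(v,im[v,c-9:c+14].tolist())
E
```

```text
98 [84, 91, 92, 80, 67, 72, 77, 86, 88, 90, 92, 89, 87, 84, 77, 73, 66, 82, 85, 82, 76, 69, 63]
99 [94, 95, 95, 83, 74, 68, 81, 88, 93, 90, 87, 88, 84, 83, 77, 71, 72, 76, 92, 91, 92, 91, 89]
100 [97, 97, 100, 91, 75, 74, 77, 85, 92, 93, 91, 88, 86, 79, 77, 69, 68, 80, 87, 90, 98, 98, 94]
101 [99, 97, 96, 93, 86, 82, 85, 90, 92, 92, 91, 91, 93, 85, 78, 70, 66, 68, 84, 96, 98, 97, 98]
102 [101, 94, 98, 96, 95, 93, 93, 94, 98, 97, 97, 95, 91, 86, 78, 66, 65, 70, 83, 94, 98, 100, 99]
103 [100, 103, 98, 99, 99, 99, 98, 100, 101, 102, 100, 100, 88, 76, 65, 62, 73, 85, 92, 95, 100, 102, 102]
104 [97, 96, 102, 100, 100, 97, 99, 98, 98, 98, 97, 98, 91, 79, 68, 61, 66, 82, 94, 97, 97, 102, 100]
105 [99, 98, 100, 98, 100, 100, 101, 102, 99, 96, 103, 98, 92, 79, 70, 63, 69, 83, 95, 97, 99, 99, 100]
106 [99, 100, 101, 99, 101, 99, 100, 97, 99, 102, 99, 98, 95, 79, 70, 62, 64, 79, 89, 96, 94, 98, 99]
107 [100, 99, 100, 99, 105, 101, 98, 99, 100, 98, 98, 101, 93, 85, 69, 68, 64, 79, 88, 93, 97, 99, 98]
108 [99, 101, 102, 101, 101, 103, 97, 104, 99, 100, 99, 98, 88, 70, 60, 65, 72, 86, 95, 96, 99, 
[... 3329 characters left out ...]
]
141 [96, 99, 97, 96, 99, 99, 98, 99, 97, 98, 99, 98, 88, 71, 63, 64, 72, 88, 95, 96, 98, 105, 101]
142 [91, 89, 91, 87, 91, 92, 83, 87, 85, 86, 89, 87, 83, 70, 64, 64, 68, 84, 93, 96, 98, 102, 101]
143 [65, 67, 67, 62, 56, 55, 57, 58, 58, 60, 66, 74, 77, 69, 68, 62, 75, 86, 93, 96, 99, 102, 98]
144 [48, 43, 44, 41, 37, 38, 38, 41, 37, 41, 43, 53, 58, 55, 62, 68, 79, 94, 95, 99, 101, 99, 100]
145 [53, 51, 51, 50, 53, 50, 46, 48, 40, 39, 42, 44, 50, 55, 64, 67, 79, 89, 98, 100, 98, 98, 98]
146 [83, 83, 85, 86, 80, 81, 78, 70, 58, 55, 51, 48, 54, 58, 64, 66, 78, 90, 93, 95, 100, 101, 101]
147 [101, 105, 105, 107, 104, 104, 101, 93, 77, 68, 63, 62, 60, 68, 66, 66, 75, 85, 89, 96, 99, 101, 102]
```

```bash
python3 - <<'E'
import cv2,numpy as np
a=cv2.imread('pics/w1.png')[90:175,80:140]
b=cv2.imread('pics/w18.png')[80:165,65:125]
im=np.hstack([cv2.resize(cv2.convertScaleAbs(x,alpha=1.7,beta=-60),None,fx=6.5,fy=6.5,interpolation=2) for x in (a,b)])
cv2.imwrite('pics/cmp.png',im)
E
```

```text
(no output)
```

View pics/cmp.png

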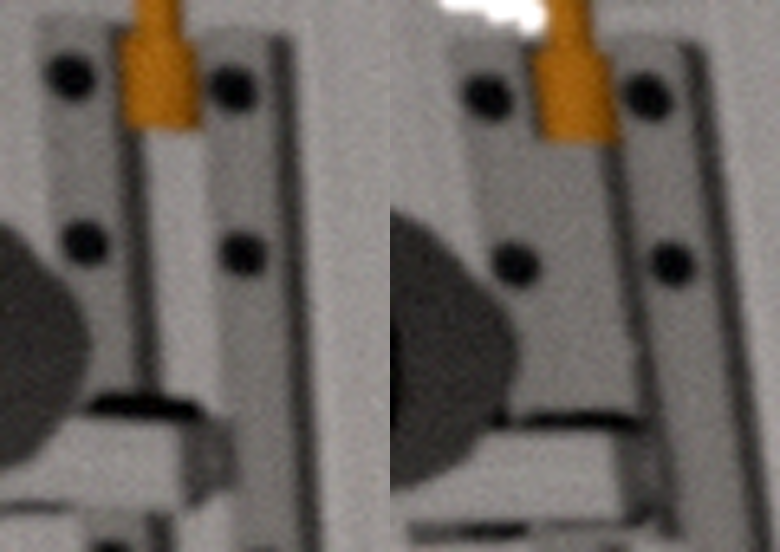

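The comparison settles it. The left (empty) channel shows its light floor, while on the right the bar fills the channel right up to the brass tip at (578,143) with no gap. The gripper is free in the air, so I'll hand in.

```bash
python3 - <<'E'
from h import *
s=monitor.sense();print(s['t'],np.abs(s['qd']).max(),s['ft_force'])
d=cam('top');im=d['image'].astype(int)
m=((im[...,0]-im[...,2]>30)&(im[...,0]>60)).astype(np.uint8);m[:,:384]=0;m[:,468:]=0;m[:168]=0;m[290:]=0
ys,xs=np.where(m);print("stick px",xs.min(),xs.max(),ys.min(),ys.max())
print(job.sign_off())
E
```

```text
30.0833 1.5382189202582772 [-0.84782619 -0.30997467  0.37262527]
stick px 384 467 168 289
the job is handed in; nothing more can be done
None
```

The job is done and handed in at about 30 s of the 72 s allowed.

- **Bar on the sill:** I laid the full-size bar on the sill, notch up and in line with the channel, and let go of it.
- **Feeding:** I fed it in with the wooden stick. The roller resisted with about 6 N on entry, then dragged with 3 to 4 N.
- **At the stop:** The stop was felt at TCP y ≈ −0.1338, with the bar centre about 2 mm short of the lens axis. That matches the camera estimate of the screw tip. I held the bar there at about 9 N for roughly half a second; the highest wrist reading was about 9.3 N.
- **Stick:** I withdrew it straight back and laid it on the mat at its original spot. The last full top and scene views show it there.

**Last checks:**
- Against the earlier empty-channel picture, the wrist view shows the bar filling the channel flush to the brass tip, with no visible gap.
- The notch could not be made out in that shaded last view. It was last seen upward on the sill, and the fingers never touched the bar after that.
- Nothing else appears to have moved in the last full views, which I judged by eye. The gripper was clear of everything at hand-in.
- A final colour-mask check of the stick's pixels failed. The mask picked up the whole search window, so it says nothing. I rely on the pictures for the stick's position.

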